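Return a specimen case through the sprung gate

ROBOT

A 6-joint arm with a two-finger parallel gripper is mounted at the origin on a cart in front of the work surface, level with it; the furniture and walls round the work are solid. World frame = base frame: x ahead of the robot, y to its left, z up, the work surface at z = 0. Lengths are in m, angles in rad, forces in N, time in s.
With the tool pointing down it reaches from about 0.25 to 0.725 m from the base axis. Payload 4 kg.
Tool frame: the origin (TCP) lies at the very end of the fingers, on their centre line; the grasp point (between the pads) lies 19 mm behind it; y points along the fingers, z is the direction in which the jaws open and shut, and the axes are right-handed (so a half turn about y gives the same grasp; the last joint's range is limited). The gripper opens to 85 mm and grips with 20 to 120 N. Pads are 22 mm wide; open, the fingers measure 114 mm over their backs; the gripper's body (76 mm by 85 mm) begins 54 mm behind the grasp point. The pads swing forward as they close: fully open they stand 13 mm farther back than shut.
Start: joints at [-1.166, 0.241, 0.005, 1.335, 0, 1.571], TCP at [0.197, -0.46, 0.231] pointing down, gripper open.
Joint ranges: [-2.72, 2.72], [-1.05, 1.87], [-1.09, 1.28], [-1.99, 2.15], [-1.42, 1.44], [-3.14, 3.14]. Speed limits (rad/s): [2.79, 2.79, 3.14, 3.14, 3.14, 3.14].

INTERFACE

Orientations are given as a unit quaternion [x, y, z, w].
In Python, from workcell import bot gives the robot as it stands. The module is installed in compiled form; this text tells all that it offers.
- The arm moves only by the tool move_arm, never from a script. Its argument "increments" is a list of rows, each an object with "grip": the closure, from 0 (fully open) to 1 (shut); "linear": the shift along the tool's x, y, z scaled (see below), a list of three; "twist": the turn about the tool's y scaled (see below). A call has exactly 5 rows; each row shifts and turns the pose as measured when the row begins, along the tool's axes as they then stand; what a row does not reach is not made up. The controller multiplies each number of a shift by 0.2 m and each number of a turn by 2 rad. A row lasts 1/10 s, in which the tool goes at most 50 mm and 8.59 degrees, less where a joint would pass 70% of its speed; a pose out of reach is approached as far as the arm can. A call with a number of a shift or a turn outside -1 to 1 is refused whole. A call with a gripper value outside its range is refused whole. The fingers move at their own pace and stop on an object; the grip force is fixed at half the most. Time passes only in rows, so rows that do not move let the fingers close, or fill a call up. It gives the time, the measured TCP pose, the force and the opening at its end, in the units of the state.
- bot.get_obs(): the state, without advancing time (a new reading comes with each control period).
- bot.camera(name): name is "scene" or "top"; returns (picture, depth): 400x640x3 uint8, blue, green, red; 400x640 float32, m along the optical axis (not along the pixel's ray), 0 where there is no reading.
- bot.camera_params(name): a dict with "camera_matrix" (3x3 intrinsics, pixels), "dist" ([k1, k2, p1, p2, k3] as OpenCV has them; the pictures are not rectified), "rvec" (rotation vector, rad) and "tvec" (3), from world to camera coordinates, as OpenCV has them. Camera axes: x right, y down, z forward; pixel columns grow to the right and rows downward; lengths in m; the calibration is good to about 2 mm. A picture is of the moment at which its call begins. camera_params takes no time and is no camera call.
- bot.job_done(): hands the job in, once; it reports no verdict.
The state is a dict: "clock": time; "joint_pos": joint angles; "joint_vel": joint speeds; "tau": joint torques, N m; "eef_pos": TCP position; "tool_rot": TCP orientation; "ft_force": force on the tool from outside, world axes, zero at the start; "ft_torque": the same for the moment, N m; "grip_width": finger opening in m.
Only numpy, scipy, OpenCV 4.12 (cv2) and the standard library are available. Lean on these libraries where they do the work, as an engineer would, in place of code of your own. Each camera call takes 0.05 s, during which the arm holds its last target. There are 200 camera calls.

TASK

Put the narrower of the two grey cases away in the white return box. Take it out of the rack, stand it upright on the open table and let go, take it again the other way round (across its 66 mm length), stand it in the lane in front of the shut flaps, then push it through the sprung flaps until it stands upright wholly inside and both flaps have swung shut behind it. Keep the case upright, leave the broad case in its bay and do not disturb the things on the table.

Things in the scene. Friction and masses are not known exactly. Their poses are not given: they have to be found in the camera images.
- narrow_case_center (a point): Centre of the NARROW grey hard case, the one to be put away: an upright box 44 (its x) by 66 (its y) by 64 high (z up), black seam below the lid, about 0.2 kg. The point lies half-way up (32 above its underside). At the start it stands in one bay of the rack.
- narrow_case: The same narrow case; origin at the centre of its underside, axes as above.
- broad_case_center (a point): Centre of the BROAD grey case, which stays in the other bay: 58 (its x) by 66 (its y) by 64 high, too wide for the gate. The point lies half-way up.
- rack: Fixed aluminium rack on the table, footprint 84 (x) by 159 (y), origin under its centre at table height. Base 4 thick. Three upright plates (5 thick, 60 wide in x, top 64 above the table) at y = -77, 0, +77 make two bays, open to +x and -x. In each a case stands with its 66 length along rack y, about 3 from the plates and only 4 above them: it can be taken there only across its x width.
- gate: Fixed white return box. Origin on the table under the flap line, z up, +x into the box. Plinth from x = -140 to 180, y = -54 to 54; its top is the floor, 43 above the table. Gate posts by the flaps (y = +-33 to +-51), 62 above the floor. Box behind the flaps: 90 wide inside, closed at x = 174, open above from x = 0 to 54, then a clear roof (underside 70, top 76 above the floor).
- lane_floor (a point): On the lane floor, mid-lane, 70 before the flap line (axes as gate). Lane: gate x = -140 to -8, walls 60 high above the floor, inner faces at y = +-25, outer +-30, open behind and above. The narrow case fits only with its 66 length along gate x, 3 free at each side, so here it is held by its end faces. Centred over this point it has 37 free ahead and behind.
- flap_line (a point): Point on the floor at the middle of the flap line; axes as the gate. The flaps can fall shut only when the back face of the case is more than about 28 past this line.
- analyser_corner (a point): On the table at the far right corner of the big analyser (fixed), which fills the table to the left of this point (y above it) and nearer than it (x below it); about 100 high. Axes as the world.
- flap_left (a joint): Angle of the left flap (at gate y > 0): 0 shut, growing as it swings into the box, up to 1.75 rad. A white leaf 27 wide, 58 high (from 3 above the floor), hung on an upright pin at y = +29; its spring (about 0.045 N m at 1.5 rad: under 2 N at the edge) swings it shut by itself. It gives the other way too (to -1.1), so that a finger can be drawn back out.
- flap_right (a joint): Angle of the right flap (at gate y < 0, pin at y = -29), its mirror image; 0 shut, growing into the box.
- tape_roll_center (a point): Bystander, loose: beige roll of tape lying flat, a ring 60 across, 18 high; the point is its centre, 9 above its underside.
- small_white_bottle_center (a point): Bystander, loose: small white bottle with a white cap, 30 across, 52 high; the point is its centre, 26 above its underside.
- vial_center (a point): Bystander, loose: white vial with a white cap, 27 across, 70 high; the point is its centre, 35 above its underside.

How it is judged:
By the outcome, as a careful person would: the job done as asked, in the order asked, and still so for the second after the job is handed in, with the robot touching nothing.
It also fails if it takes over 72 s, if anything falls off the work surface, if the arm or the gripper's body presses on something with over 40 N, if the wrist force passes 120 N, or if a joint passes its speed limit or range.

## Working session

There is one attempt and no reset: what is moved stays moved. The work goes in short steps, Python scripts to look and compute and a tool call to move; the robot and the scene stay as the last step left them, time stands still between calls to the robot, and variables do not carry over. Pictures are saved under pics/ and viewed, about 8 in all and at most 12, crops included, and the job is handed in when it is done.

Besides the shell and the picture viewer there is one more tool, called after "Request:" in YAML: its name, and indented under it one key for each argument. move_arm: Moves the arm, as the interface text tells. Its arguments: {"type":"object","properties":{"increments":{"type":"array"}},"required":["increments"]}

```bash
mkdir -p pics; cat > h.py <<'E'
import numpy as np, cv2
from workcell import bot
def snap(name,fn=None):
    p,d=bot.camera(name)
    if fn: cv2.imwrite('pics/'+fn,p)
    np.savez('%s.npz'%name,p=p,d=d)
    return p,d
def cloud(name,d):
    c=bot.camera_params(name);K=np.array(c['camera_matrix']);R=cv2.Rodrigues(np.array(c['rvec']))[0];t=np.array(c['tvec']).ravel()
    v,u=np.mgrid[0:400,0:640]
    q=cv2.undistortPoints(np.stack([u,v],-1).reshape(-1,1,2).astype(np.float64),K,np.array(c['dist'])).reshape(400,640,2)
    P=np.dstack([q*d[...,None],d])
    W=(P-t)@R
    W[d<=0]=np.nan
    return W
E
python3 - <<'E'
from h import *
for n in('scene','top'):
    p,d=snap(n,n+'0.png'); c=bot.camera_params(n); R=cv2.Rodrigues(np.array(c['rvec']))[0]
    print(n,(d>0).mean(),-R.T@np.array(c['tvec']).ravel(),R[2])
o=bot.get_obs();print({k:np.round(v,3) for k,v in o.items()})
E
```

```text
scene 0.9960625 [0.24929676 0.46675658 0.75000453] [ 0.33355367 -0.6344212  -0.6973175 ]
top 0.9958515625 [ 0.51683015 -0.1799159   0.93557675] [ 0.07051446  0.00196609 -0.99750882]
{'clock': np.float64(0.1), 'joint_pos': array([-1.166,  0.241,  0.004,  1.335, -0.   ,  1.571]), 'joint_vel': array([ 0.   , -0.001,  0.003, -0.   , -0.   ,  0.   ]), 'tau': array([-0.0000e+00, -3.7314e+01,  2.5301e+01,  1.1000e-02, -0.0000e+00,
        0.0000e+00]), 'eef_pos': array([ 0.197, -0.459,  0.231]), 'tool_rot': array([-0.142,  0.693, -0.692,  0.142]), 'ft_force': array([-0.363,  0.381, -0.39 ]), 'ft_torque': array([-0.026, -0.033, -0.002]), 'grip_width': np.float64(0.086)}
```

View pics/top0.png

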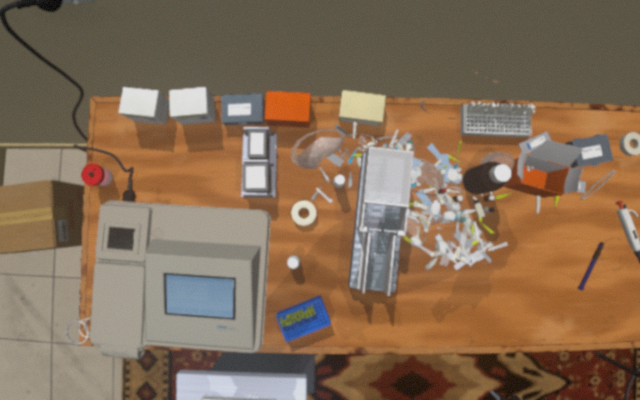

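View pics/scene0.png

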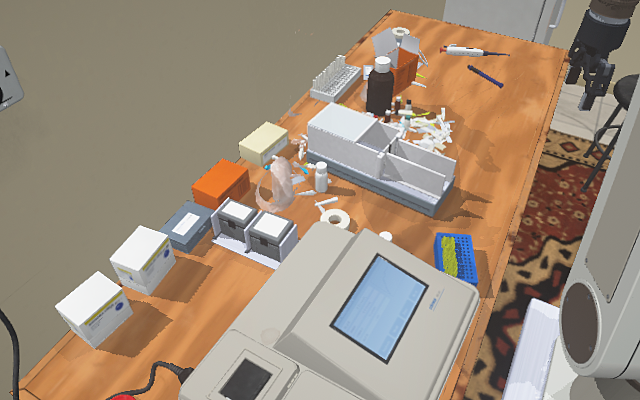

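The top view has world +x up and +y left. The rack is at about (258,160), its two cases at (257,143) and (257,177). The gate box runs from (388,150) to the lane end at (372,290). The tape is at (304,213), the bottles at (340,181) and (293,263), and the analyser's far right corner at (268,209).

```bash
python3 - <<'E'
from h import *
p=np.load('top.npz')['p'];d=np.load('top.npz')['d'];W=cloud('top',d)
crop=cv2.resize(p[90:305,225:425],None,fx=2.75,fy=2.75,interpolation=cv2.INTER_CUBIC)
cv2.imwrite('pics/crop.png',crop)
Z=W[...,2]
def show(n,m):
    pts=W[m]; r=cv2.minAreaRect(pts[:,:2].astype(np.float32)); print(n,m.sum(),'ctr',np.round(r[0],4),'size',np.round(r[1],4),'ang',round(r[2],2),'z',np.round(np.median(pts[:,2]),4),'mean',pts[:,:2].mean(0).round(4))
print('table z',np.nanmedian(Z[225:245,300:340]))
def comps(lo,hi,u0,u1,v0,v1,mn=25):
    m=np.zeros(Z.shape,np.uint8);m[v0:v1,u0:u1]=((Z>lo)&(Z<hi))[v0:v1,u0:u1]
    k,l,s,c=cv2.connectedComponentsWithStats(m,connectivity=4)
    for i in range(1,k):
        if s[i,4]>mn: print(c[i].round(1),s[i,:4],end=' ');show('%.3f-%.3f'%(lo,hi),l==i)
comps(.061,.085,235,285,115,205)   # case tops
comps(.04,.085,325,350,165,195,10);comps(.04,.085,282,305,250,275,10);comps(.01,.03,285,322,195,232)
comps(.085,.13,340,420,130,300)
comps(.035,.05,340,420,130,300)
comps(.08,.15,90,275,195,345,500)
S=np.load('scene.npz');
E
```

```text
table z -0.0011072920613598787
[256.5 143.6] [247 130  20  28] 0.061-0.085 531 ctr [ 0.7046 -0.0336] size [0.0647 0.0444] ang 1.29 z 0.067 mean [ 0.7042 -0.0342]
[255.9 160.5] [246 160  21   2] 0.061-0.085 38 ctr [ 0.6654 -0.034 ] size [0.003  0.0469] ang 1.1 z 0.0627 mean [ 0.6654 -0.0337]
[255.1 177. ] [243 163  26  29] 0.061-0.085 724 ctr [ 0.6269 -0.0341] size [0.0652 0.0574] ang 1.4 z 0.0671 mean [ 0.6265 -0.0337]
[257.6 193.5] [250 193  16   2] 0.061-0.085 27 ctr [ 0.589  -0.0403] size [0.0026 0.0346] ang 1.16 z 0.0633 mean [ 0.589  -0.0401]
[338.8 180.6] [333 175  12  12] 0.040-0.085 110 ctr [ 0.6235 -0.2257] size [0.0251 0.0234] ang 45.52 z 0.068 mean [ 0.6227 -0.2259]
[292.3 262.8] [287 258  11  11] 0.040-0.085 96 ctr [ 0.4313 -0.1222] size [0.0231 0.0232] ang 0.24 z 0.0503 mean [ 0.4319 -0.123 ]
[303.2 212.8] [291 201  25  25] 0.010-0.030 394 ctr [ 0.5482 -0.1436] size [0.0577 0.0577] ang 1.29 z 0.0171 mean [ 0.5487 -0.1441]
[387.5 181.5] [358 147  56  90] 0.085-0.130 2954 ctr [ 0.5967 -0.328 ] size [0.1014 0.1867] ang 84.48 z 0.1157 mean [ 0.6167 -0.3288]
[365.7 262.3] [36
[... 339 characters left out ...]
ang 0.7 z 0.0434 mean [ 0.7232 -0.2309]
[368.7 251.9] [349 152  44 139] 0.035-0.050 1965 ctr [ 0.5329 -0.3117] size [0.0881 0.3191] ang 85.0 z 0.0423 mean [ 0.4601 -0.2995]
[416.  174.5] [412 165   8  18] 0.035-0.050 103 ctr [ 0.6467 -0.4078] size [0.0173 0.0425] ang 86.21 z 0.045 mean [ 0.6434 -0.4087]
[381.4 216.6] [363 203  38  28] 0.035-0.050 884 ctr [ 0.5423 -0.3274] size [0.0834 0.0583] ang 85.04 z 0.042 mean [ 0.5426 -0.3281]
[395.3 263.4] [391 236  10  56] 0.035-0.050 276 ctr [ 0.4343 -0.3622] size [0.013  0.1291] ang 84.52 z 0.0419 mean [ 0.4344 -0.362 ]
[178.9 275.3] [ 90 201 180 144] 0.080-0.150 23759 ctr [0.3979 0.1255] size [0.3888 0.3221] ang 88.28 z 0.1057 mean [0.4046 0.1197]
```

View pics/crop.png

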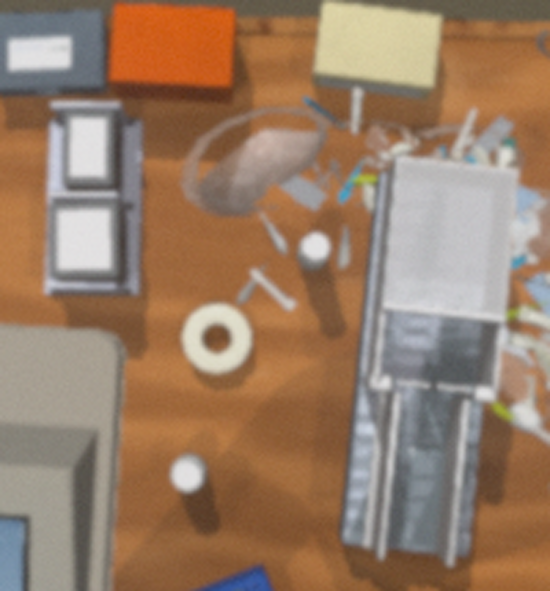

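The crop confirms the narrow case in the far bay, top view at about (257,144), and the broad one in the near bay at (255,177). The lane runs toward the robot with its open end at the bottom, and the flaps lie at about v=230. Between the analyser and the lane there is open table near world (0.47,-0.195).

```bash
cat >> h.py <<'E'
from scipy.spatial.transform import Rotation as Ro
G0=np.array([.5113,-.3204]); GY=np.deg2rad(-5.0)
def plan(target,jaw=None,n=5):
    """target xyz (TCP), jaw dir angle deg mod 180 -> rows"""
    o=bot.get_obs();M=Ro.from_quat(o['tool_rot']).as_matrix();p=np.array(o['eef_pos'])
    psi=np.degrees(np.arctan2(M[1,2],M[0,2]))
    dq=0 if jaw is None else (jaw-psi+90)%180-90
    print('t',round(float(o['clock']),2),'tcp',p.round(4),'jaw',round(psi,2),'tilt',np.round(M[:,1],4),'q',np.round(o['joint_pos'],3),'F',np.round(o['ft_force'],1),'w',round(float(o['grip_width']),4))
    s=np.sign(M[2,1])  # tool y down => turn about y is negative world z turn
    tw=np.deg2rad(dq)*s; d=np.array(target)-p
    print('dyaw',round(dq,2),'d',d.round(4),'total twist units',round(tw/2,4))
    for i in range(n):
        Mi=M@Ro.from_rotvec([0,tw*i/n,0]).as_matrix()
        print('  ',np.round(Mi.T@d/n/.2,3),round(tw/n/2,4))
E
python3 - <<'E'
from h import *
W=cloud('top',np.load('top.npz')['d'])
print('far boxes max z / min x', [(np.nanmax(W[95:121,a:b,2]).round(3)) for a,b in((222,262),(264,312),(168,210))])
print(W[118:126,250,:].round(3).tolist())
print('bag', np.nanmax(W[125:170,295,2]).round(3),np.nanmax(W[128:168,290:332,2]).round(3), 'analyser corner rows',W[205:215,262:270,2].round(3)[::3].tolist())
plan([.7046,-.0338,.20],91.3,12)
E
```

```text
far boxes max z / min x [np.float64(0.036), np.float64(0.064), np.float64(0.081)]
[[0.775, -0.01, 0.031], [0.772, -0.011, 0.032], [0.771, -0.01, 0.028], [0.768, -0.01, 0.03], [0.769, -0.008, 0.016], [0.768, -0.006, 0.009], [0.769, -0.005, -0.001], [0.767, -0.004, -0.004]]
bag 0.02 0.064 analyser corner rows [[-0.004, 0.0, -0.005, 0.0, -0.001, 0.0, -0.001, -0.001], [-0.001, -0.001, -0.003, -0.003, -0.003, -0.003, -0.002, -0.004], [0.082, 0.081, 0.079, -0.003, -0.001, 0.0, -0.003, -0.002], [0.096, 0.092, 0.095, 0.094, 0.089, 0.084, 0.076, -0.005]]
t 0.1 tcp [ 0.1967 -0.4591  0.2305] jaw -66.81 tilt [-7.0e-04  1.7e-03 -1.0e+00] q [-1.166  0.241  0.004  1.335 -0.     1.571] F [-0.4  0.4 -0.4] w 0.0859
dyaw -21.89 d [ 0.5079  0.4253 -0.0305] total twist units 0.1911
   [-0.264  0.013 -0.08 ] 0.0159
   [-0.262  0.013 -0.088] 0.0159
   [-0.259  0.013 -0.096] 0.0159
   [-0.256  0.013 -0.104] 0.0159
   [-0.252  0.013 -0.112] 0.0159
   [-0.248  0.013 -0.12 ] 0.0159
   [-0.244  0.013 -0.128] 0.0159
   [-0.24   0.013 -0.136] 0.0159
   [-0.236  0.013 -0.144] 0.0159
   [-0.231  0.013 -0.151] 0.0159
   [-0.226  0.013 -0.158] 0.0159
   [-0.221  0.013 -0.165] 0.0159
```

Request:
move_arm:
  increments:
    - {"grip": 0,"linear": [-0.22,0.01,-0.07],"twist": 0.016}
    - {"grip": 0,"linear": [-0.22,0.01,-0.08],"twist": 0.016}
    - {"grip": 0,"linear": [-0.22,0.01,-0.09],"twist": 0.016}
    - {"grip": 0,"linear": [-0.22,0.01,-0.09],"twist": 0.016}
    - {"grip": 0,"linear": [-0.22,0.01,-0.1],"twist": 0.016}

```text
clock: 0.6
eef_pos: [0.3768, -0.305, 0.2178]
tool_rot: [-0.08, 0.704, -0.702, 0.077]
ft_force: [0.7, -0.9, -1.2]
grip_width: 0.0854
```

```bash
python3 -c "
from h import *
plan([.7046,-.0338,.16],91.3,10)"
```

```text
t 0.6 tcp [ 0.3768 -0.305   0.2178] jaw -77.24 tilt [-0.0038  0.0027 -1.    ] q [-0.68   0.221 -0.056  1.298 -0.     2.239] F [ 0.7 -0.9 -1.2] w 0.0854
dyaw -11.46 d [ 0.3278  0.2712 -0.0578] total twist units 0.1
   [-0.19   0.029 -0.096] 0.01
   [-0.188  0.029 -0.1  ] 0.01
   [-0.186  0.029 -0.103] 0.01
   [-0.184  0.029 -0.107] 0.01
   [-0.182  0.029 -0.111] 0.01
   [-0.179  0.029 -0.114] 0.01
   [-0.177  0.029 -0.118] 0.01
   [-0.175  0.029 -0.122] 0.01
   [-0.172  0.029 -0.125] 0.01
   [-0.17   0.029 -0.128] 0.01
```

Request:
move_arm:
  increments:
    - {"grip": 0,"linear": [-0.2,0.03,-0.1],"twist": 0.01}
    - {"grip": 0,"linear": [-0.2,0.03,-0.1],"twist": 0.01}
    - {"grip": 0,"linear": [-0.2,0.03,-0.1],"twist": 0.01}
    - {"grip": 0,"linear": [-0.2,0.03,-0.11],"twist": 0.01}
    - {"grip": 0,"linear": [-0.2,0.03,-0.11],"twist": 0.01}

```text
clock: 1.1
eef_pos: [0.5602, -0.1588, 0.1851]
tool_rot: [-0.044, 0.707, -0.705, 0.04]
ft_force: [0.5, -1.3, 0.1]
grip_width: 0.0854
```

Request:
move_arm:
  increments:
    - {"grip": 0,"linear": [-0.18,0.03,-0.12],"twist": 0.01}
    - {"grip": 0,"linear": [-0.18,0.03,-0.12],"twist": 0.01}
    - {"grip": 0,"linear": [-0.18,0.03,-0.12],"twist": 0.01}
    - {"grip": 0,"linear": [-0.14,0.03,-0.1],"twist": 0.01}
    - {"grip": 0,"linear": [0,0,0],"twist": 0}

```text
clock: 1.6
eef_pos: [0.6931, -0.044, 0.1523]
tool_rot: [-0.02, 0.708, -0.705, 0.01]
ft_force: [-0.3, -1.0, -0.8]
grip_width: 0.0853
```

```bash
python3 -c "
from h import *
plan([.7046,-.0338,.11],91.3,5)"
```

```text
t 1.6 tcp [ 0.6931 -0.044   0.1523] jaw -87.56 tilt [-0.0132  0.0041 -0.9999] q [-6.500e-02  6.890e-01  5.040e-01  1.399e+00  3.000e-03  3.034e+00] F [-0.3 -1.  -0.8] w 0.0853
dyaw -1.14 d [ 0.0115  0.0102 -0.0423] total twist units 0.01
   [-0.012  0.042 -0.01 ] 0.002
   [-0.012  0.042 -0.01 ] 0.002
   [-0.012  0.042 -0.01 ] 0.002
   [-0.012  0.042 -0.01 ] 0.002
   [-0.012  0.042 -0.01 ] 0.002
```

Request:
move_arm:
  increments:
    - {"grip": 0,"linear": [-0.02,0.04,-0.02],"twist": 0.003}
    - {"grip": 0,"linear": [-0.02,0.04,-0.02],"twist": 0.003}
    - {"grip": 0,"linear": [-0.01,0.04,-0.01],"twist": 0.003}
    - {"grip": 0,"linear": [-0.01,0.04,-0.01],"twist": 0.002}
    - {"grip": 0,"linear": [0,0,0],"twist": 0}

```text
clock: 2.1
eef_pos: [0.702, -0.0326, 0.1156]
tool_rot: [-0.013, 0.708, -0.706, -0.001]
ft_force: [0.1, -0.8, -0.5]
grip_width: 0.0853
```

```bash
python3 -c "
from h import *
plan([.7046,-.0338,.024],91.3,10)
p,d=snap('top')
p2,d2=snap('scene')
cv2.imwrite('pics/a.png',np.vstack([cv2.resize(p[90:215,200:360],(640,500)),]))
cv2.imwrite('pics/b.png',cv2.resize(p2[140:300,180:400],(770,560)))
"
```

```text
t 2.1 tcp [ 0.702  -0.0326  0.1156] jaw -89.03 tilt [-0.0187  0.0035 -0.9998] q [-4.800e-02  7.300e-01  4.830e-01  1.343e+00  3.000e-03  3.077e+00] F [ 0.1 -0.8 -0.5] w 0.0853
dyaw 0.33 d [ 0.0026 -0.0012 -0.0916] total twist units -0.0029
   [-0.002  0.046  0.001] -0.0003
   [-0.002  0.046  0.001] -0.0003
   [-0.002  0.046  0.001] -0.0003
   [-0.002  0.046  0.001] -0.0003
   [-0.002  0.046  0.001] -0.0003
   [-0.002  0.046  0.001] -0.0003
   [-0.002  0.046  0.001] -0.0003
   [-0.002  0.046  0.001] -0.0003
   [-0.002  0.046  0.001] -0.0003
   [-0.002  0.046  0.001] -0.0003
```

View pics/b.png

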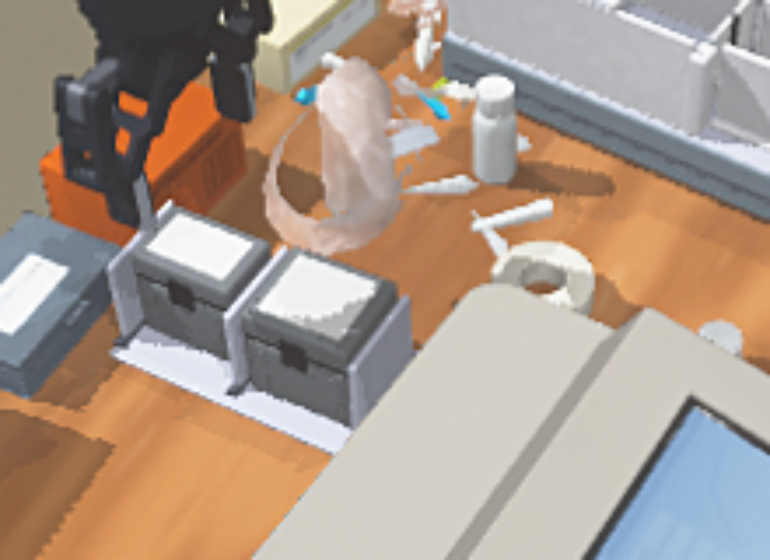

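The crop shows the open gripper above the narrow case, with one finger on each side of it and both clear of the rack plates. Descending.

Request:
move_arm:
  increments:
    - {"grip": 0,"linear": [-0.005,0.08,0.002],"twist": 0}
    - {"grip": 0,"linear": [-0.005,0.08,0.002],"twist": 0}
    - {"grip": 0,"linear": [-0.005,0.08,0.002],"twist": 0}
    - {"grip": 0,"linear": [-0.004,0.08,0.001],"twist": 0}
    - {"grip": 0,"linear": [-0.004,0.06,0.001],"twist": 0}

```text
clock: 2.7
eef_pos: [0.7106, -0.0371, 0.0475]
tool_rot: [-0.005, 0.708, -0.706, 0.004]
ft_force: [0.7, -0.4, 0.6]
grip_width: 0.0852
```

```bash
python3 -c "
from h import *
plan([.7046,-.0338,.024],91.3,5)
"
```

```text
t 2.7 tcp [ 0.7106 -0.0371  0.0475] jaw -89.22 tilt [-0.0019  0.0023 -1.    ] q [-5.300e-02  7.790e-01  3.940e-01  1.188e+00  2.000e-03  3.075e+00] F [ 0.7 -0.4  0.6] w 0.0852
dyaw 0.52 d [-0.006   0.0033 -0.0235] total twist units -0.0046
   [ 0.006  0.024 -0.003] -0.0009
   [ 0.006  0.024 -0.003] -0.0009
   [ 0.006  0.024 -0.003] -0.0009
   [ 0.006  0.024 -0.003] -0.0009
   [ 0.006  0.024 -0.003] -0.0009
```

Request:
move_arm:
  increments:
    - {"grip": 0,"linear": [0.007,0.03,-0.004],"twist": -0.001}
    - {"grip": 0,"linear": [0.007,0.03,-0.004],"twist": -0.001}
    - {"grip": 0,"linear": [0.007,0.03,-0.003],"twist": -0.001}
    - {"grip": 0,"linear": [0.005,0.02,-0.003],"twist": -0.001}
    - {"grip": 0,"linear": [0,0,0],"twist": 0}

```text
clock: 3.2
eef_pos: [0.7048, -0.0348, 0.0248]
tool_rot: [-0.008, 0.708, -0.706, 0.007]
ft_force: [-0.7, 0.3, 0.4]
grip_width: 0.0856
```

```bash
python3 -c "
from h import *
plan([.7046,-.0338,.022],91.3,5)
"
```

```text
t 3.2 tcp [ 0.7048 -0.0348  0.0248] jaw -88.78 tilt [-0.0012  0.0022 -1.    ] q [-5.000e-02  7.860e-01  3.450e-01  1.131e+00  2.000e-03  3.070e+00] F [-0.7  0.3  0.4] w 0.0856
dyaw 0.08 d [-0.0002  0.001  -0.0028] total twist units -0.0007
   [ 0.     0.003 -0.001] -0.0001
   [ 0.     0.003 -0.001] -0.0001
   [ 0.     0.003 -0.001] -0.0001
   [ 0.     0.003 -0.001] -0.0001
   [ 0.     0.003 -0.001] -0.0001
```

Request:
move_arm:
  increments:
    - {"grip": 1,"linear": [0,0,0],"twist": 0}
    - {"grip": 1,"linear": [0,0,0],"twist": 0}
    - {"grip": 1,"linear": [0,0,0],"twist": 0}
    - {"grip": 1,"linear": [0,0,0],"twist": 0}
    - {"grip": 1,"linear": [0,0,0],"twist": 0}

```text
clock: 3.7
eef_pos: [0.7058, -0.0345, 0.0262]
tool_rot: [-0.007, 0.708, -0.706, 0.008]
ft_force: [-0.2, -0.6, -1.9]
grip_width: 0.0436
```

Request:
move_arm:
  increments:
    - {"grip": 1,"linear": [0,0,0],"twist": 0}
    - {"grip": 1,"linear": [0,0,0],"twist": 0}
    - {"grip": 1,"linear": [0,-0.01,0],"twist": 0}
    - {"grip": 1,"linear": [0,-0.02,0],"twist": 0}
    - {"grip": 1,"linear": [0,-0.03,0],"twist": 0}

```text
clock: 4.2
eef_pos: [0.7043, -0.0346, 0.0368]
tool_rot: [-0.009, 0.708, -0.706, 0.007]
ft_force: [0.3, -0.1, -2.1]
grip_width: 0.0434
```

```bash
python3 -c "
from h import *
plan([.7046,-.0338,.14],91.3,10)
"
```

```text
t 4.2 tcp [ 0.7043 -0.0346  0.0368] jaw -88.76 tilt [-0.0029  0.0025 -1.    ] q [-5.000e-02  7.750e-01  3.580e-01  1.156e+00  2.000e-03  3.070e+00] F [ 0.3 -0.1 -2.1] w 0.0434
dyaw 0.06 d [0.0003 0.0008 0.1032] total twist units -0.0006
   [-0.    -0.052 -0.001] -0.0001
   [-0.    -0.052 -0.001] -0.0001
   [-0.    -0.052 -0.001] -0.0001
   [-0.    -0.052 -0.001] -0.0001
   [-0.    -0.052 -0.001] -0.0001
   [-0.    -0.052 -0.001] -0.0001
   [-0.    -0.052 -0.001] -0.0001
   [-0.    -0.052 -0.001] -0.0001
   [-0.    -0.052 -0.001] -0.0001
   [-0.    -0.052 -0.001] -0.0001
```

Request:
move_arm:
  increments:
    - {"grip": 1,"linear": [0,-0.045,0],"twist": 0}
    - {"grip": 1,"linear": [0,-0.045,0],"twist": 0}
    - {"grip": 1,"linear": [0,-0.045,0],"twist": 0}
    - {"grip": 1,"linear": [0,-0.045,0],"twist": 0}
    - {"grip": 1,"linear": [0,-0.045,0],"twist": 0}

```text
clock: 4.7
eef_pos: [0.7046, -0.0348, 0.0863]
tool_rot: [-0.008, 0.708, -0.706, 0.007]
ft_force: [0.2, -1.3, -1.9]
grip_width: 0.0435
```

```bash
python3 -c "
from h import *
plan([.7046,-.0338,.16],91.3,5)
"
```

```text
t 4.7 tcp [ 0.7046 -0.0348  0.0863] jaw -88.77 tilt [-0.0022  0.0024 -1.    ] q [-5.000e-02  7.380e-01  4.210e-01  1.256e+00  2.000e-03  3.070e+00] F [ 0.2 -1.3 -1.9] w 0.0435
dyaw 0.07 d [0.     0.001  0.0737] total twist units -0.0006
   [ 0.    -0.074 -0.001] -0.0001
   [ 0.    -0.074 -0.001] -0.0001
   [ 0.    -0.074 -0.001] -0.0001
   [ 0.    -0.074 -0.001] -0.0001
   [ 0.    -0.074 -0.001] -0.0001
```

Request:
move_arm:
  increments:
    - {"grip": 1,"linear": [0,-0.07,0],"twist": 0}
    - {"grip": 1,"linear": [0,-0.07,0],"twist": 0}
    - {"grip": 1,"linear": [0,-0.07,0],"twist": 0}
    - {"grip": 1,"linear": [0,-0.07,0],"twist": 0}
    - {"grip": 1,"linear": [0,-0.07,0],"twist": 0}

```text
clock: 5.2
eef_pos: [0.7043, -0.0349, 0.1618]
tool_rot: [-0.008, 0.708, -0.706, 0.007]
ft_force: [0.9, -0.2, -1.8]
grip_width: 0.0433
```

```bash
python3 -c "
from h import *
plan([.47,-.195,.16],85,10)
"
```

```text
t 5.2 tcp [ 0.7043 -0.0349  0.1618] jaw -88.77 tilt [-0.0018  0.0024 -1.    ] q [-5.100e-02  7.000e-01  5.480e-01  1.421e+00  2.000e-03  3.070e+00] F [ 0.9 -0.2 -1.8] w 0.0433
dyaw -6.23 d [-0.2343 -0.1601 -0.0018] total twist units 0.0544
   [0.119 0.001 0.078] 0.0054
   [0.118 0.001 0.079] 0.0054
   [0.117 0.001 0.08 ] 0.0054
   [0.116 0.001 0.081] 0.0054
   [0.115 0.001 0.083] 0.0054
   [0.114 0.001 0.084] 0.0054
   [0.114 0.001 0.085] 0.0054
   [0.113 0.001 0.086] 0.0054
   [0.112 0.001 0.088] 0.0054
   [0.111 0.001 0.089] 0.0054
```

Request:
move_arm:
  increments:
    - {"grip": 1,"linear": [0.06,0,0.04],"twist": 0}
    - {"grip": 1,"linear": [0.12,0,0.08],"twist": 0}
    - {"grip": 1,"linear": [0.12,0,0.08],"twist": 0}
    - {"grip": 1,"linear": [0.12,0,0.08],"twist": 0.005}
    - {"grip": 1,"linear": [0.12,0,0.08],"twist": 0.008}

```text
clock: 5.7
eef_pos: [0.6002, -0.1084, 0.1679]
tool_rot: [0.004, 0.708, -0.706, 0.004]
ft_force: [0.9, 0.4, -1.2]
grip_width: 0.0435
```

Request:
move_arm:
  increments:
    - {"grip": 1,"linear": [0.12,0,0.08],"twist": 0.008}
    - {"grip": 1,"linear": [0.12,0,0.08],"twist": 0.008}
    - {"grip": 1,"linear": [0.12,0,0.09],"twist": 0.008}
    - {"grip": 1,"linear": [0.12,0,0.09],"twist": 0.008}
    - {"grip": 1,"linear": [0.08,0,0.06],"twist": 0.005}

```text
clock: 6.2
eef_pos: [0.4807, -0.1883, 0.1711]
tool_rot: [0.033, 0.707, -0.707, -0.021]
ft_force: [-0.0, 1.0, -1.0]
grip_width: 0.0435
```

```bash
python3 -c "
from h import *
plan([.47,-.195,.10],85,5)
"
```

```text
t 6.2 tcp [ 0.4807 -0.1883  0.1711] jaw -94.4 tilt [ 1.670e-02 -5.000e-04 -9.999e-01] q [-0.377  0.294 -0.083  1.178  0.006  2.842] F [-0.  1. -1.] w 0.0435
dyaw -0.6 d [-0.0107 -0.0067 -0.0711] total twist units 0.0053
   [0.011 0.071 0.008] 0.0011
   [0.011 0.071 0.008] 0.0011
   [0.011 0.071 0.008] 0.0011
   [0.011 0.071 0.008] 0.0011
   [0.011 0.071 0.008] 0.0011
```

Request:
move_arm:
  increments:
    - {"grip": 1,"linear": [0.011,0.07,0.008],"twist": 0.001}
    - {"grip": 1,"linear": [0.011,0.07,0.008],"twist": 0.001}
    - {"grip": 1,"linear": [0.011,0.07,0.008],"twist": 0.001}
    - {"grip": 1,"linear": [0.011,0.07,0.008],"twist": 0.001}
    - {"grip": 1,"linear": [0,0,0],"twist": 0}

```text
clock: 6.7
eef_pos: [0.4706, -0.1974, 0.1195]
tool_rot: [-0.041, -0.705, 0.707, 0.024]
ft_force: [-0.5, 0.2, -2.2]
grip_width: 0.0437
```

```bash
python3 -c "
from h import *
plan([.47,-.195,.028],85,10)
"
```

```text
t 6.7 tcp [ 0.4706 -0.1974  0.1195] jaw -95.21 tilt [ 0.0239 -0.0044 -0.9997] q [-0.4    0.321 -0.191  1.036  0.005  2.832] F [-0.5  0.2 -2.2] w 0.0437
dyaw 0.21 d [-0.0006  0.0024 -0.0915] total twist units -0.0019
   [ 0.002  0.046 -0.001] -0.0002
   [ 0.002  0.046 -0.001] -0.0002
   [ 0.002  0.046 -0.001] -0.0002
   [ 0.002  0.046 -0.001] -0.0002
   [ 0.002  0.046 -0.001] -0.0002
   [ 0.002  0.046 -0.001] -0.0002
   [ 0.002  0.046 -0.001] -0.0002
   [ 0.002  0.046 -0.001] -0.0002
   [ 0.002  0.046 -0.001] -0.0002
   [ 0.002  0.046 -0.001] -0.0002
```

Request:
move_arm:
  increments:
    - {"grip": 1,"linear": [0,0.045,0],"twist": 0}
    - {"grip": 1,"linear": [0.002,0.045,0],"twist": 0}
    - {"grip": 1,"linear": [0.002,0.045,0],"twist": 0}
    - {"grip": 1,"linear": [0.002,0.045,0],"twist": 0}
    - {"grip": 1,"linear": [0.002,0.045,0],"twist": 0}

```text
clock: 7.2
eef_pos: [0.4734, -0.1984, 0.0754]
tool_rot: [-0.043, -0.704, 0.708, 0.021]
ft_force: [-0.6, -0.6, -2.4]
grip_width: 0.043
```

Request:
move_arm:
  increments:
    - {"grip": 1,"linear": [0.002,0.045,0],"twist": 0}
    - {"grip": 1,"linear": [0.002,0.045,0],"twist": 0}
    - {"grip": 1,"linear": [0.002,0.045,0],"twist": 0}
    - {"grip": 1,"linear": [0.0,0.03,0],"twist": 0}
    - {"grip": 1,"linear": [0,0,0],"twist": 0}

```text
clock: 7.7
eef_pos: [0.4718, -0.1977, 0.0372]
tool_rot: [-0.042, -0.705, 0.708, 0.022]
ft_force: [-0.1, 0.2, -1.8]
grip_width: 0.0436
```

```bash
python3 -c "
from h import *
plan([.47,-.195,.022],85,5)
"
```

```text
t 7.7 tcp [ 0.4718 -0.1977  0.0372] jaw -95.16 tilt [ 0.0273 -0.0055 -0.9996] q [-0.4    0.416 -0.298  0.83   0.006  2.831] F [-0.1  0.2 -1.8] w 0.0436
dyaw 0.16 d [-0.0018  0.0027 -0.0152] total twist units -0.0014
   [ 0.002  0.015 -0.003] -0.0003
   [ 0.002  0.015 -0.003] -0.0003
   [ 0.002  0.015 -0.003] -0.0003
   [ 0.002  0.015 -0.003] -0.0003
   [ 0.002  0.015 -0.003] -0.0003
```

Request:
move_arm:
  increments:
    - {"grip": 1,"linear": [0,0.018,0],"twist": 0}
    - {"grip": 1,"linear": [0,0.018,0],"twist": 0}
    - {"grip": 1,"linear": [0,0.015,0],"twist": 0}
    - {"grip": 1,"linear": [0,0.012,0],"twist": 0}
    - {"grip": 1,"linear": [0,0.008,0],"twist": 0}

```text
clock: 8.2
eef_pos: [0.4734, -0.1983, 0.0229]
tool_rot: [-0.042, -0.704, 0.708, 0.021]
ft_force: [0.1, -0.5, 4.9]
grip_width: 0.0439
```

```bash
python3 -c "
from h import *
plan([.47,-.195,.022],85,2)
"
```

```text
t 8.2 tcp [ 0.4734 -0.1983  0.0229] jaw -95.16 tilt [ 0.0298 -0.0065 -0.9995] q [-0.4    0.436 -0.311  0.794  0.006  2.832] F [ 0.1 -0.5  4.9] w 0.0439
dyaw 0.16 d [-0.0034  0.0033 -0.0009] total twist units -0.0014
   [ 0.009  0.002 -0.008] -0.0007
   [ 0.009  0.002 -0.008] -0.0007
```

Request:
move_arm:
  increments:
    - {"grip": 0.25,"linear": [0,0,0],"twist": 0}
    - {"grip": 0.25,"linear": [0,0,0],"twist": 0}
    - {"grip": 0.25,"linear": [0,0,0],"twist": 0}
    - {"grip": 0.25,"linear": [0,0,0],"twist": 0}
    - {"grip": 0.25,"linear": [0,-0.03,0],"twist": 0}

```text
clock: 8.7
eef_pos: [0.4739, -0.1986, 0.0298]
tool_rot: [-0.043, -0.704, 0.708, 0.021]
ft_force: [-0.4, -0.7, -0.2]
grip_width: 0.064
```

Request:
move_arm:
  increments:
    - {"grip": 0.25,"linear": [0,-0.06,0],"twist": 0}
    - {"grip": 0.25,"linear": [0,-0.1,0],"twist": 0}
    - {"grip": 0.25,"linear": [0,-0.1,0],"twist": 0}
    - {"grip": 0,"linear": [0,-0.1,0],"twist": 0}
    - {"grip": 0,"linear": [0,-0.05,0],"twist": 0}

```text
clock: 9.2
eef_pos: [0.471, -0.1979, 0.1179]
tool_rot: [-0.043, -0.704, 0.708, 0.02]
ft_force: [0.7, -0.6, 0.1]
grip_width: 0.0854
```

```bash
python3 -c "
from h import *
plan([.47,-.195,.12],-5,10)
"
```

```text
t 9.2 tcp [ 0.471  -0.1979  0.1179] jaw -95.16 tilt [ 0.0317 -0.0073 -0.9995] q [-0.401  0.317 -0.201  1.021  0.006  2.831] F [ 0.7 -0.6  0.1] w 0.0854
dyaw -89.84 d [-0.001   0.0029  0.0021] total twist units 0.784
   [ 0.001 -0.001 -0.001] 0.0784
   [ 0.001 -0.001 -0.001] 0.0784
   [ 0.001 -0.001 -0.001] 0.0784
   [ 0.001 -0.001 -0.001] 0.0784
   [ 0.001 -0.001 -0.001] 0.0784
   [ 0.001 -0.001 -0.001] 0.0784
   [ 0.001 -0.001 -0.   ] 0.0784
   [ 0.001 -0.001 -0.   ] 0.0784
   [ 0.002 -0.001  0.   ] 0.0784
   [ 0.001 -0.001  0.   ] 0.0784
```

```bash
sed -i 's/def plan(target,jaw=None,n=5):/def plan(target,jaw=None,n=5,dq_=None):/; s/^    print(.t.,round/    if dq_ is not None: dq=dq_\n&/' h.py; python3 -c "
from h import *
plan([.36,-.2,.15],-5,11,90.2)
"
```

```text
t 9.2 tcp [ 0.471  -0.1979  0.1179] jaw -95.16 tilt [ 0.0317 -0.0073 -0.9995] q [-0.401  0.317 -0.201  1.021  0.006  2.831] F [ 0.7 -0.6  0.1] w 0.0854
dyaw 90.2 d [-0.111  -0.0021  0.0321] total twist units -0.7871
   [ 0.05  -0.016  0.006] -0.0716
   [ 0.05  -0.016 -0.002] -0.0716
   [ 0.049 -0.016 -0.009] -0.0716
   [ 0.047 -0.016 -0.016] -0.0716
   [ 0.045 -0.016 -0.022] -0.0716
   [ 0.041 -0.016 -0.028] -0.0716
   [ 0.037 -0.016 -0.034] -0.0716
   [ 0.031 -0.016 -0.039] -0.0716
   [ 0.026 -0.016 -0.043] -0.0716
   [ 0.019 -0.016 -0.046] -0.0716
   [ 0.012 -0.016 -0.048] -0.0716
```

Request:
move_arm:
  increments:
    - {"grip": 0,"linear": [0.05,-0.016,0.006],"twist": -0.073}
    - {"grip": 0,"linear": [0.05,-0.016,0],"twist": -0.073}
    - {"grip": 0,"linear": [0.05,-0.016,-0.01],"twist": -0.073}
    - {"grip": 0,"linear": [0.047,-0.016,-0.016],"twist": -0.073}
    - {"grip": 0,"linear": [0.045,-0.016,-0.022],"twist": -0.073}

```text
clock: 9.7
eef_pos: [0.4215, -0.2004, 0.1377]
tool_rot: [0.218, -0.66, 0.677, -0.242]
ft_force: [-0.7, -0.2, 0.7]
grip_width: 0.0853
```

Request:
move_arm:
  increments:
    - {"grip": 0,"linear": [0.041,-0.016,-0.028],"twist": -0.073}
    - {"grip": 0,"linear": [0.037,-0.016,-0.034],"twist": -0.073}
    - {"grip": 0,"linear": [0.031,-0.016,-0.04],"twist": -0.073}
    - {"grip": 0,"linear": [0.025,-0.016,-0.04],"twist": -0.073}
    - {"grip": 0,"linear": [0.02,-0.01,-0.04],"twist": -0.073}

```text
clock: 10.2
eef_pos: [0.3701, -0.2042, 0.1533]
tool_rot: [0.45, -0.525, 0.55, -0.467]
ft_force: [-0.3, 0.3, 0.8]
grip_width: 0.0856
```

```bash
cat > meas.py <<'E'
from h import *
import sys
p,d=snap('top');W=cloud('top',d)
x0,x1,y0,y1,z0,z1=map(float,sys.argv[1:7])
m=((W[...,0]>x0)&(W[...,0]<x1)&(W[...,1]>y0)&(W[...,1]<y1)&(W[...,2]>z0)&(W[...,2]<z1)).astype(np.uint8)
k,l,s,c=cv2.connectedComponentsWithStats(m,connectivity=4)
for i in range(1,k):
    if s[i,4]>60:
        q=W[l==i];r=cv2.minAreaRect(q[:,:2].astype(np.float32));print(s[i,4],c[i].round(1),np.round(r[0],4),np.round(r[1],4),round(r[2],2),'z',np.median(q[:,2]).round(4))
if len(sys.argv)>7: cv2.imwrite('pics/'+sys.argv[7],cv2.resize(p[120:320,220:440],(770,700)[:1]+(560,)))
E
python3 meas.py .40 .54 -.25 -.15 .055 .075 c.png
python3 -c "
from h import *
plan([.47,-.1985,.12],-5,5)
"
```

```text
562 [325.4 245.7] [ 0.4732 -0.1981] [0.0445 0.0663] 84.86 z 0.0632
t 10.25 tcp [ 0.3688 -0.2042  0.1534] jaw -8.9 tilt [ 0.0398 -0.0116 -0.9991] q [-0.512  0.11  -0.369  1.052  0.009  1.214] F [-1.   0.4  0.1] w 0.0853
dyaw 3.9 d [ 0.1012  0.0057 -0.0334] total twist units -0.0341
   [-0.021  0.037  0.098] -0.0068
   [-0.02   0.037  0.098] -0.0068
   [-0.019  0.037  0.098] -0.0068
   [-0.017  0.037  0.098] -0.0068
   [-0.016  0.037  0.099] -0.0068
```

View pics/c.png

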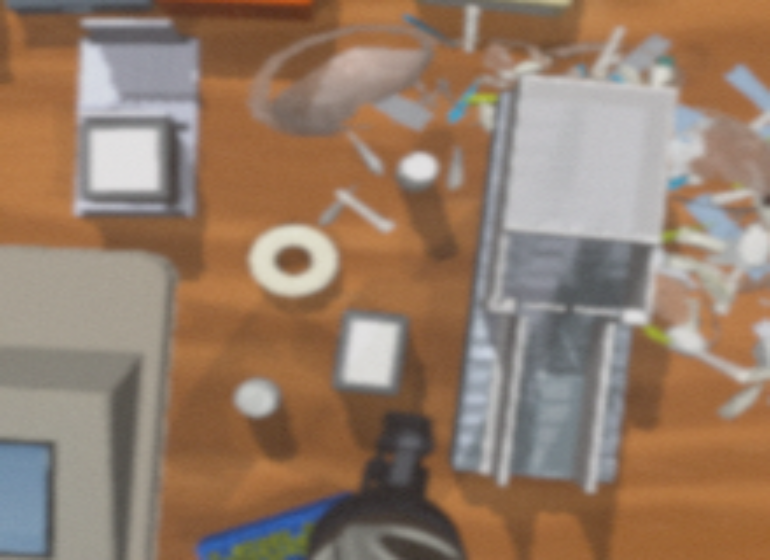

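The case stands upright alone at crop (371,352), which is world (0.473,-0.198), yaw -5°, so camera and robot agree well. The broad case and the bystanders have not moved. The tool has picked up a 2.3° tilt. I'll see whether a brisk forward move takes it out.

Request:
move_arm:
  increments:
    - {"grip": 0,"linear": [-0.05,0.0,0.24],"twist": -0.017}
    - {"grip": 0,"linear": [-0.04,0.0,0.24],"twist": -0.017}
    - {"grip": 0,"linear": [0,0,0],"twist": 0}
    - {"grip": 0,"linear": [0,0,0],"twist": 0}
    - {"grip": 0,"linear": [0,0,0],"twist": 0}

```text
clock: 10.75
eef_pos: [0.4655, -0.1984, 0.156]
tool_rot: [0.468, -0.513, 0.535, -0.482]
ft_force: [-0.9, 0.1, -0.1]
grip_width: 0.0852
```

```bash
python3 -c "
from h import *
plan([.4732,-.1981,.12],-5,5)
"
```

```text
t 10.75 tcp [ 0.4655 -0.1984  0.156 ] jaw -5.65 tilt [ 0.0351 -0.0098 -0.9993] q [-0.406  0.271 -0.157  1.106  0.005  1.264] F [-0.9  0.1 -0.1] w 0.0852
dyaw 0.65 d [ 0.0077  0.0003 -0.036 ] total twist units -0.0057
   [-0.001  0.036  0.006] -0.0011
   [-0.001  0.036  0.006] -0.0011
   [-0.001  0.036  0.006] -0.0011
   [-0.001  0.036  0.006] -0.0011
   [-0.001  0.036  0.006] -0.0011
```

Request:
move_arm:
  increments:
    - {"grip": 0,"linear": [-0.001,0.05,0.012],"twist": -0.002}
    - {"grip": 0,"linear": [-0.001,0.05,0.012],"twist": -0.002}
    - {"grip": 0,"linear": [-0.001,0.05,0.01],"twist": -0.002}
    - {"grip": 0,"linear": [0,0.03,0.01],"twist": 0}
    - {"grip": 0,"linear": [0,0,0],"twist": 0}

```text
clock: 11.25
eef_pos: [0.4726, -0.199, 0.1171]
tool_rot: [0.47, -0.512, 0.532, -0.483]
ft_force: [0.5, 0.9, -1.4]
grip_width: 0.0857
```

```bash
python3 -c "
from h import *
plan([.4735,-.1981,.023],-5,10)
"
```

```text
t 11.25 tcp [ 0.4726 -0.199   0.1171] jaw -5.16 tilt [ 0.033  -0.0092 -0.9994] q [-0.401  0.32  -0.199  1.018  0.004  1.26 ] F [ 0.5  0.9 -1.4] w 0.0857
dyaw 0.16 d [ 0.0009  0.0009 -0.0941] total twist units -0.0014
   [-0.001  0.047 -0.001] -0.0001
   [-0.001  0.047 -0.001] -0.0001
   [-0.001  0.047 -0.001] -0.0001
   [-0.001  0.047 -0.001] -0.0001
   [-0.001  0.047 -0.001] -0.0001
   [-0.001  0.047 -0.001] -0.0001
   [-0.001  0.047 -0.001] -0.0001
   [-0.001  0.047 -0.001] -0.0001
   [-0.001  0.047 -0.001] -0.0001
   [-0.001  0.047 -0.001] -0.0001
```

Request:
move_arm:
  increments:
    - {"grip": 0,"linear": [-0.001,0.04,-0.001],"twist": 0}
    - {"grip": 0,"linear": [-0.001,0.045,-0.001],"twist": 0}
    - {"grip": 0,"linear": [-0.001,0.045,-0.001],"twist": 0}
    - {"grip": 0,"linear": [-0.001,0.03,-0.001],"twist": 0}
    - {"grip": 0,"linear": [0,0,0],"twist": 0}

```text
clock: 11.75
eef_pos: [0.4725, -0.1984, 0.0819]
tool_rot: [0.47, -0.512, 0.532, -0.483]
ft_force: [-0.1, 0.3, -0.8]
grip_width: 0.085
```

```bash
python3 -c "
from h import *
plan([.4738,-.1981,.023],-5,5)
"
```

```text
t 11.75 tcp [ 0.4725 -0.1984  0.0819] jaw -5.19 tilt [ 0.0322 -0.009  -0.9994] q [-0.4    0.358 -0.248  0.932  0.004  1.261] F [-0.1  0.3 -0.8] w 0.085
dyaw 0.19 d [ 0.0013  0.0003 -0.0589] total twist units -0.0016
   [-0.001  0.059 -0.001] -0.0003
   [-0.001  0.059 -0.001] -0.0003
   [-0.001  0.059 -0.001] -0.0003
   [-0.001  0.059 -0.001] -0.0003
   [-0.001  0.059 -0.001] -0.0003
```

Request:
move_arm:
  increments:
    - {"grip": 0,"linear": [0,0.05,0],"twist": 0}
    - {"grip": 0,"linear": [0,0.06,0],"twist": 0}
    - {"grip": 0,"linear": [0,0.06,0],"twist": 0}
    - {"grip": 0,"linear": [0,0.06,0],"twist": 0}
    - {"grip": 0,"linear": [0,0.05,0],"twist": 0}

```text
clock: 12.25
eef_pos: [0.4766, -0.1998, 0.0243]
tool_rot: [0.47, -0.51, 0.534, -0.484]
ft_force: [0.0, -0.2, 0.2]
grip_width: 0.0859
```

```bash
python3 -c "
from h import *
plan([.4738,-.1981,.024],-5,5)
"
```

```text
t 12.25 tcp [ 0.4766 -0.1998  0.0243] jaw -5.18 tilt [ 0.0372 -0.0111 -0.9992] q [-0.399  0.435 -0.309  0.788  0.004  1.262] F [ 0.  -0.2  0.2] w 0.0859
dyaw 0.18 d [-0.0028  0.0017 -0.0003] total twist units -0.0016
   [-0.001  0.    -0.003] -0.0003
   [-0.001  0.    -0.003] -0.0003
   [-0.001  0.    -0.003] -0.0003
   [-0.001  0.    -0.003] -0.0003
   [-0.001  0.    -0.003] -0.0003
```

Request:
move_arm:
  increments:
    - {"grip": 0,"linear": [-0.005,0,-0.007],"twist": 0}
    - {"grip": 0,"linear": [-0.004,0,-0.007],"twist": 0}
    - {"grip": 1,"linear": [0,0,0],"twist": 0}
    - {"grip": 1,"linear": [0,0,0],"twist": 0}
    - {"grip": 1,"linear": [0,0,0],"twist": 0}

```text
clock: 12.75
eef_pos: [0.4737, -0.1974, 0.0244]
tool_rot: [0.47, -0.51, 0.534, -0.484]
ft_force: [-0.1, -0.2, -2.0]
grip_width: 0.0653
```

Request:
move_arm:
  increments:
    - {"grip": 1,"linear": [0,0,0],"twist": 0}
    - {"grip": 1,"linear": [0,0,0],"twist": 0}
    - {"grip": 1,"linear": [0,0,0],"twist": 0}
    - {"grip": 1,"linear": [0,-0.03,0],"twist": 0}
    - {"grip": 1,"linear": [0,-0.05,0],"twist": 0}

```text
clock: 13.25
eef_pos: [0.4716, -0.1967, 0.0399]
tool_rot: [0.47, -0.511, 0.533, -0.483]
ft_force: [0.6, -0.1, -1.2]
grip_width: 0.0653
```

```bash
python3 -c "
from h import *
plan([.4738,-.1981,.15],-5,5)
"
```

```text
t 13.25 tcp [ 0.4716 -0.1967  0.0399] jaw -5.18 tilt [ 0.0337 -0.0097 -0.9994] q [-0.398  0.407 -0.304  0.825  0.004  1.264] F [ 0.6 -0.1 -1.2] w 0.0653
dyaw 0.18 d [ 0.0022 -0.0014  0.1101] total twist units -0.0016
   [ 0.002 -0.11   0.006] -0.0003
   [ 0.002 -0.11   0.006] -0.0003
   [ 0.002 -0.11   0.006] -0.0003
   [ 0.002 -0.11   0.006] -0.0003
   [ 0.002 -0.11   0.006] -0.0003
```

Request:
move_arm:
  increments:
    - {"grip": 1,"linear": [0,-0.11,0],"twist": 0}
    - {"grip": 1,"linear": [0,-0.13,0],"twist": 0}
    - {"grip": 1,"linear": [0,-0.14,0],"twist": 0}
    - {"grip": 1,"linear": [0,-0.14,0],"twist": 0}
    - {"grip": 1,"linear": [0,-0.1,0],"twist": 0}

```text
clock: 13.75
eef_pos: [0.4653, -0.1947, 0.1696]
tool_rot: [0.471, -0.513, 0.531, -0.483]
ft_force: [0.1, -0.8, -2.0]
grip_width: 0.0657
```

```bash
python3 -c "
from h import *
plan([.442,-.3135,.165],-5,7)
"
```

```text
t 13.75 tcp [ 0.4653 -0.1947  0.1696] jaw -5.18 tilt [ 0.03   -0.0081 -0.9995] q [-0.399  0.261 -0.133  1.146  0.004  1.263] F [ 0.1 -0.8 -2. ] w 0.0657
dyaw 0.18 d [-0.0233 -0.1188 -0.0046] total twist units -0.0016
   [ 0.086  0.003 -0.009] -0.0002
   [ 0.086  0.003 -0.009] -0.0002
   [ 0.086  0.003 -0.009] -0.0002
   [ 0.086  0.003 -0.009] -0.0002
   [ 0.086  0.003 -0.009] -0.0002
   [ 0.086  0.003 -0.009] -0.0002
   [ 0.086  0.003 -0.009] -0.0002
```

Request:
move_arm:
  increments:
    - {"grip": 1,"linear": [0.05,0.002,-0.006],"twist": 0}
    - {"grip": 1,"linear": [0.09,0.002,-0.009],"twist": 0}
    - {"grip": 1,"linear": [0.09,0.002,-0.009],"twist": 0}
    - {"grip": 1,"linear": [0.09,0.002,-0.009],"twist": 0}
    - {"grip": 1,"linear": [0.09,0.002,-0.009],"twist": 0}

```text
clock: 14.25
eef_pos: [0.4502, -0.279, 0.1711]
tool_rot: [0.471, -0.509, 0.533, -0.485]
ft_force: [0.7, 0.8, -1.8]
grip_width: 0.0657
```

Request:
move_arm:
  increments:
    - {"grip": 1,"linear": [0.08,0.002,-0.008],"twist": 0}
    - {"grip": 1,"linear": [0.06,0.002,-0.006],"twist": 0}
    - {"grip": 1,"linear": [0.04,0.002,-0.004],"twist": 0}
    - {"grip": 1,"linear": [0,0,0],"twist": 0}
    - {"grip": 1,"linear": [0,0,0],"twist": 0}

```text
clock: 14.75
eef_pos: [0.4396, -0.3188, 0.166]
tool_rot: [0.471, -0.512, 0.532, -0.483]
ft_force: [-0.2, -0.0, -1.9]
grip_width: 0.0655
```

```bash
python3 -c "
from h import *
plan([.442,-.3135,.12],-5,5)
p,d=snap('top');W=cloud('top',d)
# lane walls again
for a,b in((360,372),(386,398)):
    s=np.zeros(d.shape,bool);s[234:296,a:b]=True
    q=W[s&(W[...,2]>.09)&(W[...,2]<.112)][:,:2]
    v=cv2.fitLine(q.astype(np.float32),cv2.DIST_HUBER,0,.01,.01).ravel();print(len(q),q.mean(0).round(4),np.degrees(np.arctan2(v[1],v[0])).round(2), 'at x=.442 y',(v[3]+(.442-v[2])*v[1]/v[0]).round(4))
"
```

```text
t 14.75 tcp [ 0.4396 -0.3188  0.166 ] jaw -5.2 tilt [ 0.0311 -0.0089 -0.9995] q [-0.634  0.338 -0.036  1.167  0.011  1.028] F [-0.2 -0.  -1.9] w 0.0655
dyaw 0.2 d [ 0.0024  0.0053 -0.046 ] total twist units -0.0018
   [-0.006  0.046  0.   ] -0.0004
   [-0.006  0.046  0.   ] -0.0004
   [-0.006  0.046  0.   ] -0.0004
   [-0.006  0.046  0.   ] -0.0004
   [-0.006  0.046  0.   ] -0.0004
171 [ 0.4399 -0.2857] -4.91 at x=.442 y -0.2855
1 [ 0.5036 -0.3539] -24.06 at x=.442 y -0.3264
```

Request:
move_arm:
  increments:
    - {"grip": 1,"linear": [-0.012,0.03,0],"twist": -0.001}
    - {"grip": 1,"linear": [-0.012,0.03,0],"twist": -0.001}
    - {"grip": 1,"linear": [-0.008,0.02,0],"twist": 0}
    - {"grip": 1,"linear": [0,0,0],"twist": 0}
    - {"grip": 1,"linear": [0,0,0],"twist": 0}

```text
clock: 15.3
eef_pos: [0.4413, -0.3093, 0.1483]
tool_rot: [0.473, -0.511, 0.529, -0.485]
ft_force: [-0.3, -0.3, -2.0]
grip_width: 0.0657
```

```bash
python3 -c "
from h import *
plan([.442,-.3134,.12],-5,5)
p,d=snap('scene');p2,d2=snap('top')
a=cv2.resize(p[100:230,340:480],(600,557),interpolation=cv2.INTER_CUBIC)
cv2.imwrite('pics/d.png',a)
# case side face seen by scene cam: points on held case
W=cloud('scene',d); m=(W[...,2]>.12)&(W[...,2]<.185)&(W[...,1]>-.32)&(W[...,1]<-.27)&(W[...,0]>.37)&(W[...,0]<.5)
q=W[m]; print(m.sum(), q.min(0).round(3),q.max(0).round(3)); h=np.histogram(q[:,1],bins=np.arange(-.32,-.27,.002)); print(h[0].tolist())
"
```

```text
t 15.3 tcp [ 0.4413 -0.3093  0.1483] jaw -4.71 tilt [ 0.0306 -0.0078 -0.9995] q [-0.618  0.344 -0.076  1.122  0.011  1.036] F [-0.3 -0.3 -2. ] w 0.0657
dyaw -0.29 d [ 0.0007 -0.0041 -0.0283] total twist units 0.0026
   [0.004 0.028 0.   ] 0.0005
   [0.004 0.028 0.   ] 0.0005
   [0.004 0.028 0.   ] 0.0005
   [0.004 0.028 0.   ] 0.0005
   [0.004 0.028 0.   ] 0.0005
900 [ 0.394 -0.318  0.126] [ 0.487 -0.283  0.185]
[0, 3, 2, 3, 2, 8, 12, 13, 10, 23, 27, 33, 53, 91, 149, 217, 193, 58, 3, 0, 0, 0, 0, 0]
```

View pics/d.png

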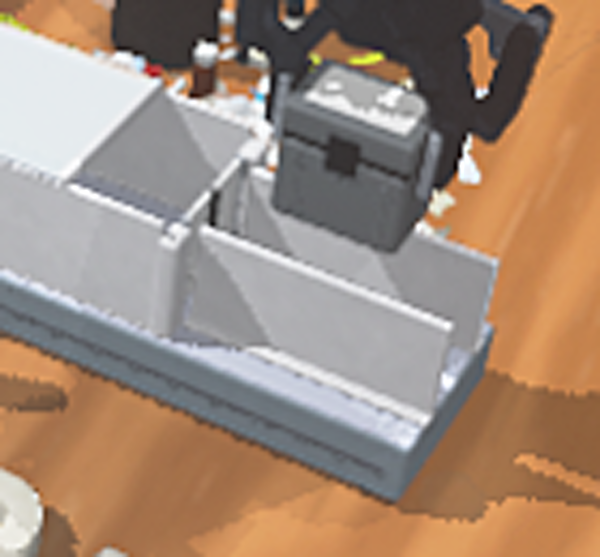

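The crop shows the case held by its ends, level above the lane between the walls. I'll centre it using the scene camera: the case's side face should lie 8 mm inside the left wall's outer face.

Request:
move_arm:
  increments:
    - {"grip": 1,"linear": [0.008,0.002,0],"twist": 0.001}
    - {"grip": 1,"linear": [0.008,0.002,0],"twist": 0.001}
    - {"grip": 1,"linear": [0.003,0,0],"twist": 0}
    - {"grip": 1,"linear": [0,0,0],"twist": 0}
    - {"grip": 1,"linear": [0,0,0],"twist": 0}

```text
clock: 15.9
eef_pos: [0.4414, -0.3145, 0.1484]
tool_rot: [0.471, -0.511, 0.531, -0.484]
ft_force: [-0.4, -0.0, -1.9]
grip_width: 0.0654
```

```bash
cat > lane.py <<'E'
from h import *
plan([.442,-.3134,.12],-5,5)
p,d=snap('scene');W=cloud('scene',d)
def face(n,z0,z1,y0,y1,x0,x1):
    q=W[(W[...,2]>z0)&(W[...,2]<z1)&(W[...,1]>y0)&(W[...,1]<y1)&(W[...,0]>x0)&(W[...,0]<x1)]
    A=np.c_[q[:,0]-.442,q[:,2]-.1,np.ones(len(q))]; w=np.ones(len(q),bool)
    for _ in range(8):
        c=np.linalg.lstsq(A[w],q[w,1],rcond=None)[0];r=q[:,1]-A@c; w=np.abs(r)<max(.0025,1.5*np.median(abs(r[w])))
    print(n,w.sum(),'yaw',np.degrees(np.arctan(c[0])).round(2),'dy/dz',c[1].round(3),'y@(.442,z=.1)',c[2].round(4),'resid',r[w].std().round(4)); return c
z=float(bot.get_obs()['eef_pos'][2])
a=face('case',z-.012,z+.034,-.305,-.28,.42,.463); b=face('wall',.055,.095,-.30,-.272,.39,.485)
print('case face below wall outer at case mid-height (want .008):',(b[2]-a[2]-a[1]*(z+.011-.1)).round(4))
E
python3 lane.py
```

```text
t 15.9 tcp [ 0.4414 -0.3145  0.1484] jaw -5.02 tilt [ 0.0322 -0.0092 -0.9994] q [-0.625  0.348 -0.07   1.122  0.011  1.033] F [-0.4 -0.  -1.9] w 0.0654
dyaw 0.02 d [ 0.0006  0.0011 -0.0284] total twist units -0.0001
   [-0.001  0.028 -0.   ] -0.0
   [-0.001  0.028 -0.   ] -0.0
   [-0.001  0.028 -0.   ] -0.0
   [-0.001  0.028 -0.   ] -0.0
   [-0.001  0.028 -0.   ] -0.0
case 355 yaw -6.08 dy/dz 0.041 y@(.442,z=.1) -0.2964 resid 0.0012
wall 610 yaw -5.87 dy/dz 0.001 y@(.442,z=.1) -0.2854 resid 0.0011
case face below wall outer at case mid-height (want .008): 0.0086
```

Request:
move_arm:
  increments:
    - {"grip": 1,"linear": [-0.006,0.04,0],"twist": 0}
    - {"grip": 1,"linear": [-0.002,0.045,0],"twist": 0}
    - {"grip": 1,"linear": [-0.001,0.04,0],"twist": 0}
    - {"grip": 1,"linear": [0,0.03,0],"twist": 0}
    - {"grip": 1,"linear": [0,0,0],"twist": 0}

```text
clock: 16.45
eef_pos: [0.4421, -0.3122, 0.1138]
tool_rot: [0.472, -0.512, 0.531, -0.484]
ft_force: [-0.9, 0.3, -2.4]
grip_width: 0.0655
```

```bash
python3 lane.py
```

```text
t 16.45 tcp [ 0.4421 -0.3122  0.1138] jaw -5.0 tilt [ 0.0308 -0.0081 -0.9995] q [-0.621  0.378 -0.123  1.041  0.011  1.037] F [-0.9  0.3 -2.4] w 0.0655
dyaw 0.0 d [-0.0001 -0.0012  0.0062] total twist units -0.0
   [ 0.001 -0.006  0.   ] -0.0
   [ 0.001 -0.006  0.   ] -0.0
   [ 0.001 -0.006  0.   ] -0.0
   [ 0.001 -0.006  0.   ] -0.0
   [ 0.001 -0.006  0.   ] -0.0
case 337 yaw -7.56 dy/dz -0.001 y@(.442,z=.1) -0.2922 resid 0.0012
wall 607 yaw -5.76 dy/dz 0.008 y@(.442,z=.1) -0.2853 resid 0.0012
case face below wall outer at case mid-height (want .008): 0.007
```

Request:
move_arm:
  increments:
    - {"grip": 1,"linear": [0.004,0.02,0],"twist": 0}
    - {"grip": 1,"linear": [0.001,0.04,0],"twist": 0}
    - {"grip": 1,"linear": [0,0.04,0],"twist": 0}
    - {"grip": 1,"linear": [0,0.02,0],"twist": 0}
    - {"grip": 1,"linear": [0,0,0],"twist": 0}

```text
clock: 17.0
eef_pos: [0.4434, -0.314, 0.0885]
tool_rot: [0.471, -0.511, 0.531, -0.484]
ft_force: [0.3, 0.2, -1.3]
grip_width: 0.0655
```

```bash
python3 lane.py|head -1
```

```text
t 17.0 tcp [ 0.4434 -0.314   0.0885] jaw -5.01 tilt [ 0.0321 -0.0091 -0.9994] q [-0.623  0.405 -0.154  0.98   0.011  1.036] F [ 0.3  0.2 -1.3] w 0.0655
```

Request:
move_arm:
  increments:
    - {"grip": 1,"linear": [0,0.025,0],"twist": 0}
    - {"grip": 1,"linear": [0,0.025,0],"twist": 0}
    - {"grip": 1,"linear": [0,0.02,0],"twist": 0}
    - {"grip": 1,"linear": [0,0.015,0],"twist": 0}
    - {"grip": 1,"linear": [0,0.01,0],"twist": 0}

```text
clock: 17.55
eef_pos: [0.4448, -0.3147, 0.069]
tool_rot: [0.471, -0.511, 0.532, -0.484]
ft_force: [0.2, -0.1, -1.6]
grip_width: 0.0654
```

```bash
python3 lane.py|head -1
```

```text
t 17.55 tcp [ 0.4448 -0.3147  0.069 ] jaw -5.0 tilt [ 0.0338 -0.0103 -0.9994] q [-0.622  0.428 -0.177  0.933  0.011  1.036] F [ 0.2 -0.1 -1.6] w 0.0654
```

Request:
move_arm:
  increments:
    - {"grip": 1,"linear": [0,0.008,0],"twist": 0}
    - {"grip": 1,"linear": [0,0.006,0],"twist": 0}
    - {"grip": 0.1,"linear": [0,0,0],"twist": 0}
    - {"grip": 0.1,"linear": [0,0,0],"twist": 0}
    - {"grip": 0.1,"linear": [0,0,0],"twist": 0}

```text
clock: 18.1
eef_pos: [0.4458, -0.3154, 0.0678]
tool_rot: [0.471, -0.51, 0.533, -0.484]
ft_force: [0.1, -0.4, -0.1]
grip_width: 0.0768
```

```bash
python3 lane.py|head -1
```

```text
t 18.1 tcp [ 0.4458 -0.3154  0.0678] jaw -5.0 tilt [ 0.0361 -0.0121 -0.9993] q [-0.622  0.429 -0.178  0.927  0.011  1.036] F [ 0.1 -0.4 -0.1] w 0.0768
```

Request:
move_arm:
  increments:
    - {"grip": 0.1,"linear": [0,-0.06,0],"twist": 0}
    - {"grip": 0.1,"linear": [0,-0.12,0],"twist": 0}
    - {"grip": 0.1,"linear": [0,-0.15,0],"twist": 0}
    - {"grip": 0.1,"linear": [0,-0.15,0],"twist": 0}
    - {"grip": 0.1,"linear": [0,-0.12,0],"twist": 0}

```text
clock: 18.65
eef_pos: [0.439, -0.3123, 0.1906]
tool_rot: [0.472, -0.512, 0.53, -0.484]
ft_force: [0.1, -0.6, 0.9]
grip_width: 0.0768
```

Request:
move_arm:
  increments:
    - {"grip": 1,"linear": [0,0,-0.06],"twist": 0}
    - {"grip": 1,"linear": [0,0,-0.08],"twist": 0}
    - {"grip": 1,"linear": [0,0,-0.08],"twist": 0}
    - {"grip": 1,"linear": [0,0,-0.06],"twist": 0}
    - {"grip": 1,"linear": [0,0,0],"twist": 0}

```text
clock: 19.15
eef_pos: [0.3792, -0.3072, 0.1919]
tool_rot: [0.471, -0.51, 0.532, -0.484]
ft_force: [0.4, 0.6, 0.0]
grip_width: 0.0037
```

```bash
python3 -c "
from h import *
plan([.378,-.3087,.12],-5,5)
p,d=snap('scene','e.png')
cv2.imwrite('pics/e.png',cv2.resize(p[90:240,330:490],(640,600),interpolation=cv2.INTER_CUBIC))"
python3 meas.py .38 .49 -.345 -.28 .1045 .115

```

```text
t 19.15 tcp [ 0.3792 -0.3072  0.1919] jaw -5.01 tilt [ 0.0339 -0.0109 -0.9994] q [-0.689  0.213 -0.137  1.189  0.013  0.97 ] F [0.4 0.6 0. ] w 0.0037
dyaw 0.01 d [-0.0012 -0.0015 -0.0719] total twist units -0.0001
   [ 0.001  0.072 -0.004] -0.0
   [ 0.001  0.072 -0.004] -0.0
   [ 0.001  0.072 -0.004] -0.0
   [ 0.001  0.072 -0.004] -0.0
   [ 0.001  0.072 -0.004] -0.0
507 [379.9 261.1] [ 0.4445 -0.3156] [0.0428 0.063 ] 84.48 z 0.1065
```

View pics/e.png

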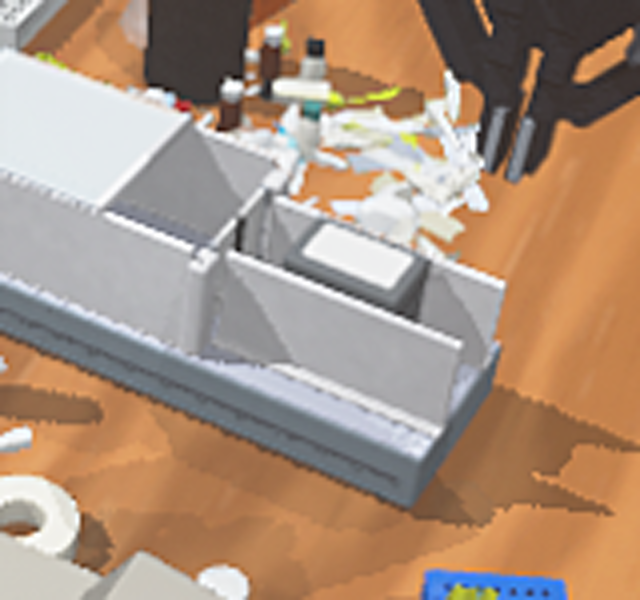

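The case stands upright in the lane at crop (355,255), in front of the shut flaps, with the gripper clear behind it. Next I lower the closed fingers behind it.

Request:
move_arm:
  increments:
    - {"grip": 1,"linear": [0.002,0.08,-0.01],"twist": 0}
    - {"grip": 1,"linear": [0.002,0.09,-0.01],"twist": 0}
    - {"grip": 1,"linear": [0.001,0.09,-0.01],"twist": 0}
    - {"grip": 1,"linear": [0.001,0.07,-0.005],"twist": 0}
    - {"grip": 1,"linear": [0,0,0],"twist": 0}

```text
clock: 19.75
eef_pos: [0.3791, -0.3101, 0.1231]
tool_rot: [0.471, -0.508, 0.533, -0.485]
ft_force: [0.2, 0.5, 0.6]
grip_width: -0.0005
```

```bash
python3 -c "
from h import *
plan([.375,-.3084,.058],-5,5)"

```

```text
t 19.75 tcp [ 0.3791 -0.3101  0.1231] jaw -4.88 tilt [ 0.0381 -0.0124 -0.9992] q [-0.695  0.27  -0.253  1.011  0.015  0.962] F [0.2 0.5 0.6] w -0.0005
dyaw -0.12 d [-0.0041  0.0017 -0.0651] total twist units 0.001
   [-0.002  0.065 -0.007] 0.0002
   [-0.002  0.065 -0.007] 0.0002
   [-0.002  0.065 -0.007] 0.0002
   [-0.002  0.065 -0.007] 0.0002
   [-0.002  0.065 -0.007] 0.0002
```

Request:
move_arm:
  increments:
    - {"grip": 1,"linear": [-0.003,0.05,-0.01],"twist": 0}
    - {"grip": 1,"linear": [-0.003,0.07,-0.01],"twist": 0}
    - {"grip": 1,"linear": [-0.003,0.07,-0.01],"twist": 0}
    - {"grip": 1,"linear": [-0.002,0.07,-0.006],"twist": 0}
    - {"grip": 1,"linear": [-0.002,0.05,-0.006],"twist": 0}

```text
clock: 20.25
eef_pos: [0.3771, -0.3097, 0.0606]
tool_rot: [0.471, -0.505, 0.535, -0.486]
ft_force: [0.7, 0.3, 0.2]
grip_width: -0.0004
```

```bash
python3 -c "
from h import *
plan([.38,-.3088,.058],-5,2)"

```

```text
t 20.25 tcp [ 0.3771 -0.3097  0.0606] jaw -4.78 tilt [ 0.0443 -0.0169 -0.9989] q [-0.697  0.334 -0.351  0.84   0.015  0.958] F [0.7 0.3 0.2] w -0.0004
dyaw -0.22 d [ 0.0029  0.0009 -0.0026] total twist units 0.0019
   [-0.003  0.007  0.007] 0.0009
   [-0.003  0.007  0.007] 0.0009
```

Request:
move_arm:
  increments:
    - {"grip": 1,"linear": [-0.001,0.002,0.04],"twist": 0.001}
    - {"grip": 1,"linear": [-0.001,0.002,0.05],"twist": 0.001}
    - {"grip": 1,"linear": [0,0.002,0.05],"twist": 0}
    - {"grip": 1,"linear": [0,0.002,0.05],"twist": 0}
    - {"grip": 1,"linear": [0,0.002,0.05],"twist": 0}

```text
clock: 20.75
eef_pos: [0.4244, -0.3129, 0.0604]
tool_rot: [0.471, -0.509, 0.534, -0.482]
ft_force: [-13.4, 1.1, 6.4]
grip_width: -0.0002
```

```bash
cat > push.py <<'E'
from h import *
import sys
o=bot.get_obs();p=np.array(o['eef_pos']);e=np.array([np.cos(GY),np.sin(GY)]);n=np.array([-e[1],e[0]]);r=p[:2]-G0
print('TCP gate x,y',(r@e).round(4),(r@n).round(4),'z',p[2].round(4))
plan([*(G0+float(sys.argv[1])*e),.06],-5,5)
E
python3 push.py .025; python3 meas.py .38 .56 -.36 -.28 .1045 .112
```

```text
TCP gate x,y -0.0873 -0.0001 z 0.0604
t 20.75 tcp [ 0.4244 -0.3129  0.0604] jaw -5.15 tilt [ 0.0353 -0.0156 -0.9993] q [-0.64   0.405 -0.24   0.888  0.009  1.021] F [-13.4   1.1   6.4] w -0.0002
dyaw 0.15 d [ 0.1118 -0.0097 -0.0004] total twist units -0.0013
   [-0.     0.005  0.112] -0.0003
   [-0.     0.005  0.112] -0.0003
   [-0.     0.005  0.112] -0.0003
   [-0.     0.005  0.112] -0.0003
   [-0.     0.005  0.112] -0.0003
394 [380.7 238.5] [ 0.4857 -0.3188] [0.044  0.0644] 84.53 z 0.1067
```

Request:
move_arm:
  increments:
    - {"grip": 1,"linear": [0,0,0],"twist": 0}
    - {"grip": 1,"linear": [0,0,0.02],"twist": 0}
    - {"grip": 1,"linear": [0,0,0.025],"twist": 0}
    - {"grip": 1,"linear": [0,0,0.025],"twist": 0}
    - {"grip": 1,"linear": [0,0,0.025],"twist": 0}

```text
clock: 21.3
eef_pos: [0.4394, -0.3137, 0.0617]
tool_rot: [0.475, -0.514, 0.531, -0.478]
ft_force: [-7.4, 0.9, 3.1]
grip_width: 0.0001
```

```bash
python3 push.py .015; python3 meas.py .38 .58 -.36 -.28 .1035 .112 f.png; python3 -c "
from h import *
p,d=snap('scene');cv2.imwrite('pics/f.png',cv2.resize(p[80:230,310:470],(640,600),interpolation=cv2.INTER_CUBIC))"
```

```text
TCP gate x,y -0.0722 0.0004 z 0.0617
t 21.3 tcp [ 0.4394 -0.3137  0.0617] jaw -5.23 tilt [ 0.0185 -0.0149 -0.9997] q [-6.190e-01  4.340e-01 -1.880e-01  9.250e-01 -1.000e-03  1.043e+00] F [-7.4  0.9  3.1] w 0.0001
dyaw 0.23 d [ 0.0868 -0.008  -0.0017] total twist units -0.002
   [-0.     0.003  0.087] -0.0004
   [0.    0.003 0.087] -0.0004
   [0.    0.003 0.087] -0.0004
   [0.    0.003 0.087] -0.0004
   [0.    0.003 0.087] -0.0004
411 [381.2 230.8] [ 0.4995 -0.3202] [0.0459 0.0687] 84.75 z 0.107
```

View pics/f.png

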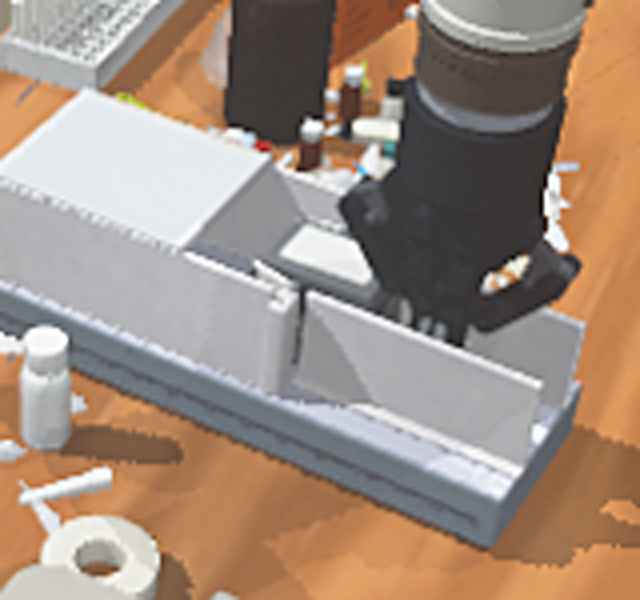

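The flaps are opening and the case is upright. However, the fingers reach forward at their knuckles: the TCP is about 60 mm behind the case centre, so the shut knuckles push on the lid edge. A quarter turn would put a flat, slim finger side against the case, so I'll back off, rise and turn.

Request:
move_arm:
  increments:
    - {"grip": 1,"linear": [0,0,-0.07],"twist": 0}
    - {"grip": 1,"linear": [0,0,-0.09],"twist": 0}
    - {"grip": 1,"linear": [0,-0.1,0],"twist": 0}
    - {"grip": 1,"linear": [0,-0.15,0],"twist": 0}
    - {"grip": 1,"linear": [0,-0.15,0],"twist": 0.04}

```text
clock: 21.9
eef_pos: [0.4106, -0.3087, 0.1411]
tool_rot: [0.453, -0.532, 0.549, -0.459]
ft_force: [-0.7, 0.1, 0.1]
grip_width: -0.0001
```

Request:
move_arm:
  increments:
    - {"grip": 1,"linear": [0,0,0],"twist": 0.075}
    - {"grip": 1,"linear": [0,0,0],"twist": 0.075}
    - {"grip": 1,"linear": [0,0,0],"twist": 0.075}
    - {"grip": 1,"linear": [0,0,0],"twist": 0.075}
    - {"grip": 1,"linear": [0,0,0],"twist": 0.075}

```text
clock: 22.4
eef_pos: [0.4229, -0.313, 0.1519]
tool_rot: [0.213, -0.657, 0.683, -0.237]
ft_force: [-0.4, -0.1, -0.2]
grip_width: -0.0002
```

Request:
move_arm:
  increments:
    - {"grip": 1,"linear": [0,0,0],"twist": 0.075}
    - {"grip": 1,"linear": [0,0,0],"twist": 0.075}
    - {"grip": 1,"linear": [0,0,0],"twist": 0.075}
    - {"grip": 1,"linear": [0,0,0],"twist": 0.075}
    - {"grip": 1,"linear": [0,0,0],"twist": 0.06}

```text
clock: 22.9
eef_pos: [0.4321, -0.3146, 0.1561]
tool_rot: [-0.047, -0.697, 0.716, 0.007]
ft_force: [-0.4, 0.0, -0.8]
grip_width: 0.0003
```

```bash
sed -i 's/,.06\],-5,5)/,float(sys.argv[2])],85,int(sys.argv[3]))/' push.py; python3 push.py -.08 .10 5; python3 meas.py .38 .58 -.36 -.28 .1035 .112
```

```text
TCP gate x,y -0.0794 -0.0011 z 0.1561
t 22.9 tcp [ 0.4321 -0.3146  0.1561] jaw -94.44 tilt [ 0.0548 -0.029  -0.9981] q [-0.635  0.306 -0.111  1.093  0.009  2.584] F [-0.4  0.  -0.8] w 0.0003
dyaw -0.56 d [-0.0005  0.0012 -0.0561] total twist units 0.0049
   [ 0.004  0.056 -0.003] 0.001
   [ 0.004  0.056 -0.003] 0.001
   [ 0.004  0.056 -0.002] 0.001
   [ 0.004  0.056 -0.002] 0.001
   [ 0.004  0.056 -0.002] 0.001
603 [382.2 234.6] [ 0.5025 -0.3203] [0.047  0.0663] 85.55 z 0.1073
```

Request:
move_arm:
  increments:
    - {"grip": 1,"linear": [0.006,0.06,-0.003],"twist": 0.002}
    - {"grip": 1,"linear": [0.006,0.06,-0.003],"twist": 0.002}
    - {"grip": 1,"linear": [0.006,0.06,-0.003],"twist": 0.001}
    - {"grip": 1,"linear": [0.006,0.06,-0.003],"twist": 0}
    - {"grip": 1,"linear": [0,0,0],"twist": 0}

```text
clock: 23.45
eef_pos: [0.4384, -0.315, 0.1103]
tool_rot: [-0.051, -0.695, 0.717, 0.003]
ft_force: [0.3, 0.2, -0.2]
grip_width: 0.0002
```

```bash
python3 push.py -.08 .068 5
```

```text
TCP gate x,y -0.0731 -0.0009 z 0.1103
t 23.45 tcp [ 0.4384 -0.315   0.1103] jaw -94.42 tilt [ 0.0663 -0.034  -0.9972] q [-0.63   0.347 -0.181  0.969  0.012  2.589] F [ 0.3  0.2 -0.2] w 0.0002
dyaw -0.58 d [-0.0068  0.0015 -0.0423] total twist units 0.0051
   [ 0.01   0.042 -0.002] 0.001
   [ 0.01   0.042 -0.002] 0.001
   [ 0.01   0.042 -0.002] 0.001
   [ 0.01   0.042 -0.002] 0.001
   [ 0.01   0.042 -0.002] 0.001
```

Request:
move_arm:
  increments:
    - {"grip": 1,"linear": [0.013,0.045,-0.003],"twist": 0.002}
    - {"grip": 1,"linear": [0.013,0.045,-0.003],"twist": 0.002}
    - {"grip": 1,"linear": [0.013,0.045,-0.003],"twist": 0.002}
    - {"grip": 1,"linear": [0.013,0.045,-0.002],"twist": 0}
    - {"grip": 1,"linear": [0.008,0.02,0],"twist": 0}

```text
clock: 23.95
eef_pos: [0.4317, -0.3142, 0.0688]
tool_rot: [-0.056, -0.694, 0.718, 0.004]
ft_force: [-0.7, 0.5, 0.2]
grip_width: -0.0002
```

```bash
python3 push.py .03 .068 10
```

```text
TCP gate x,y -0.0799 -0.0007 z 0.0688
t 23.95 tcp [ 0.4317 -0.3142  0.0688] jaw -94.95 tilt [ 0.071  -0.0368 -0.9968] q [-0.636  0.379 -0.258  0.854  0.013  2.591] F [-0.7  0.5  0.2] w -0.0002
dyaw -0.05 d [ 0.1095 -0.0089 -0.0008] total twist units 0.0004
   [-0.055  0.004 -0.   ] 0.0
   [-0.055  0.004 -0.   ] 0.0
   [-0.055  0.004 -0.   ] 0.0
   [-0.055  0.004 -0.   ] 0.0
   [-0.055  0.004 -0.   ] 0.0
   [-0.055  0.004 -0.   ] 0.0
   [-0.055  0.004 -0.   ] 0.0
   [-0.055  0.004 -0.   ] 0.0
   [-0.055  0.004 -0.   ] 0.0
   [-0.055  0.004 -0.   ] 0.0
```

Request:
move_arm:
  increments:
    - {"grip": 1,"linear": [-0.05,0.004,0],"twist": 0}
    - {"grip": 1,"linear": [-0.05,0.004,0],"twist": 0}
    - {"grip": 1,"linear": [-0.045,0.004,0],"twist": 0}
    - {"grip": 1,"linear": [-0.045,0.004,0],"twist": 0}
    - {"grip": 1,"linear": [-0.045,0.004,0],"twist": 0}

```text
clock: 24.45
eef_pos: [0.4794, -0.3179, 0.0668]
tool_rot: [-0.054, -0.695, 0.717, 0.007]
ft_force: [-2.2, 0.4, 0.1]
grip_width: 0.0001
```

```bash
python3 push.py .03 .068 5; python3 meas.py .38 .62 -.37 -.28 .1035 .112
```

```text
TCP gate x,y -0.032 -0.0003 z 0.0668
t 24.45 tcp [ 0.4794 -0.3179  0.0668] jaw -95.02 tilt [ 0.0656 -0.0351 -0.9972] q [-0.589  0.455 -0.141  0.9    0.007  2.639] F [-2.2  0.4  0.1] w 0.0001
dyaw 0.02 d [ 0.0618 -0.0051  0.0012] total twist units -0.0002
   [-0.062  0.003 -0.   ] -0.0
   [-0.062  0.003 -0.   ] -0.0
   [-0.062  0.003 -0.   ] -0.0
   [-0.062  0.003 -0.   ] -0.0
   [-0.062  0.003 -0.   ] -0.0
485 [382.8 222. ] [ 0.5239 -0.3233] [0.0475 0.0639] 84.98 z 0.1065
```

Request:
move_arm:
  increments:
    - {"grip": 1,"linear": [-0.045,0.002,0],"twist": 0}
    - {"grip": 1,"linear": [-0.045,0.002,0],"twist": 0}
    - {"grip": 1,"linear": [-0.045,0.002,0],"twist": 0}
    - {"grip": 1,"linear": [-0.04,0.002,0],"twist": 0}
    - {"grip": 1,"linear": [-0.04,0.002,0],"twist": 0}

```text
clock: 25.0
eef_pos: [0.5262, -0.3216, 0.0672]
tool_rot: [-0.054, -0.695, 0.717, 0.007]
ft_force: [-3.2, 0.9, -0.5]
grip_width: 0.0001
```

```bash
python3 push.py .033 .068 3; python3 meas.py .38 .62 -.37 -.28 .1 .112; python3 -c "
from h import *
p,d=snap('scene');cv2.imwrite('pics/g.png',cv2.resize(p[80:230,290:450],(640,600),interpolation=cv2.INTER_CUBIC))"
```

```text
TCP gate x,y 0.0149 0.0001 z 0.0672
t 25.0 tcp [ 0.5262 -0.3216  0.0672] jaw -94.99 tilt [ 0.0645 -0.0343 -0.9973] q [-0.551  0.527 -0.017  0.953  0.005  2.677] F [-3.2  0.9 -0.5] w 0.0001
dyaw -0.01 d [ 0.018  -0.0016  0.0008] total twist units 0.0001
   [-0.03   0.001  0.   ] 0.0
   [-0.03   0.001  0.   ] 0.0
   [-0.03   0.001  0.   ] 0.0
91 [380.5 207.4] [ 0.5632 -0.3174] [0.0195 0.042 ] 22.33 z 0.1069
```

View pics/g.png

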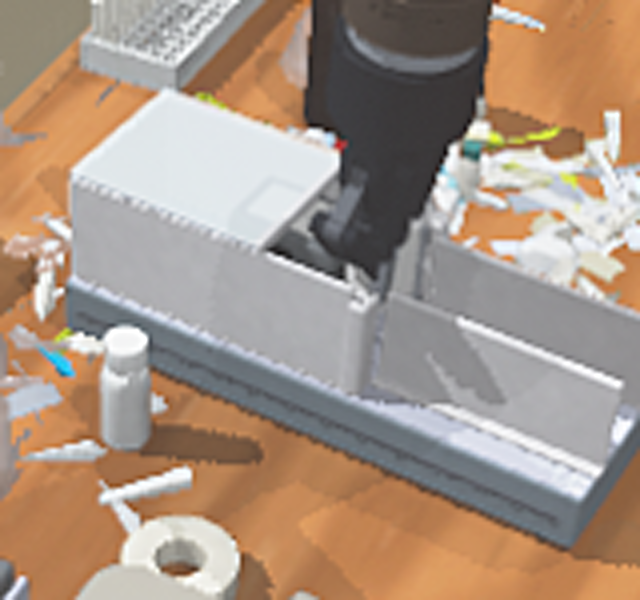

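The case is sliding upright under the clear roof, its lid visible at about (275,205), and the fingers are passing the flaps with only 3 N on the tool. I push another 20 mm.

Request:
move_arm:
  increments:
    - {"grip": 1,"linear": [-0.03,0.003,0],"twist": 0}
    - {"grip": 1,"linear": [-0.03,0.002,0],"twist": 0}
    - {"grip": 1,"linear": [-0.025,0.001,0],"twist": 0}
    - {"grip": 1,"linear": [-0.02,0.001,0],"twist": 0}
    - {"grip": 1,"linear": [0,0,0],"twist": 0}

```text
clock: 25.6
eef_pos: [0.5512, -0.3243, 0.0684]
tool_rot: [-0.055, -0.694, 0.718, 0.005]
ft_force: [-1.5, 0.3, -0.1]
grip_width: 0.0001
```

```bash
python3 push.py .033 .068 3
```

```text
TCP gate x,y 0.0401 -0.0004 z 0.0684
t 25.6 tcp [ 0.5512 -0.3243  0.0684] jaw -94.96 tilt [ 0.0695 -0.0359 -0.9969] q [-0.534  0.563  0.048  0.978  0.004  2.693] F [-1.5  0.3 -0.1] w 0.0001
dyaw -0.04 d [-0.007   0.001  -0.0004] total twist units 0.0003
   [ 0.012 -0.    -0.001] 0.0001
   [ 0.012 -0.    -0.001] 0.0001
   [ 0.012 -0.    -0.001] 0.0001
```

Request:
move_arm:
  increments:
    - {"grip": 1,"linear": [0.012,0,0],"twist": 0}
    - {"grip": 1,"linear": [0,-0.06,0],"twist": 0}
    - {"grip": 1,"linear": [0,-0.12,0],"twist": 0}
    - {"grip": 1,"linear": [0,-0.18,0],"twist": 0}
    - {"grip": 1,"linear": [0,-0.2,0],"twist": 0}

```text
clock: 26.1
eef_pos: [0.5379, -0.3179, 0.1788]
tool_rot: [-0.052, -0.697, 0.716, 0.008]
ft_force: [0.6, -0.1, 0.3]
grip_width: 0.0
```

Request:
move_arm:
  increments:
    - {"grip": 1,"linear": [0.1,-0.1,0],"twist": 0}
    - {"grip": 1,"linear": [0.2,-0.05,0],"twist": 0}
    - {"grip": 1,"linear": [0.2,0,0],"twist": 0}
    - {"grip": 1,"linear": [0.2,0,0],"twist": 0}
    - {"grip": 1,"linear": [0.1,0,0],"twist": 0}

```text
clock: 26.6
eef_pos: [0.3799, -0.3064, 0.2127]
tool_rot: [-0.06, -0.691, 0.721, -0.002]
ft_force: [-0.0, -0.3, -0.1]
grip_width: -0.0002
```

```bash
python3 push.py -.08 .3 3; python3 -c "
from h import *
p,d=snap('scene');q,d2=snap('top')
a=cv2.resize(p[80:230,290:450],(400,375),interpolation=cv2.INTER_CUBIC);b=cv2.resize(q[125:285,230:425],(400,375),interpolation=cv2.INTER_CUBIC)
cv2.imwrite('pics/i.png',np.hstack([a,b]))"
python3 meas.py .5 .7 -.39 -.27 .09 .111
python3 meas.py .58 .66 -.08 .02 .06 .08
```

```text
TCP gate x,y -0.1322 0.0025 z 0.2127
t 26.6 tcp [ 0.3799 -0.3064  0.2127] jaw -94.78 tilt [ 0.0866 -0.0455 -0.9952] q [-0.691  0.151 -0.161  1.163  0.02   2.533] F [-0.  -0.3 -0.1] w -0.0002
dyaw -0.22 d [ 0.0518 -0.007   0.0873] total twist units 0.002
   [-0.1   -0.137  0.01 ] 0.0007
   [-0.1   -0.137  0.01 ] 0.0007
   [-0.1   -0.137  0.01 ] 0.0007
98 [365.  222.7] [ 0.5321 -0.2797] [0.0753 0.0412] 32.99 z 0.103
127 [400.4 226. ] [ 0.5324 -0.3469] [0.0474 0.0619] 89.19 z 0.1033
725 [255.1 177. ] [ 0.6269 -0.0338] [0.0657 0.0577] 2.13 z 0.0671
```

View pics/i.png

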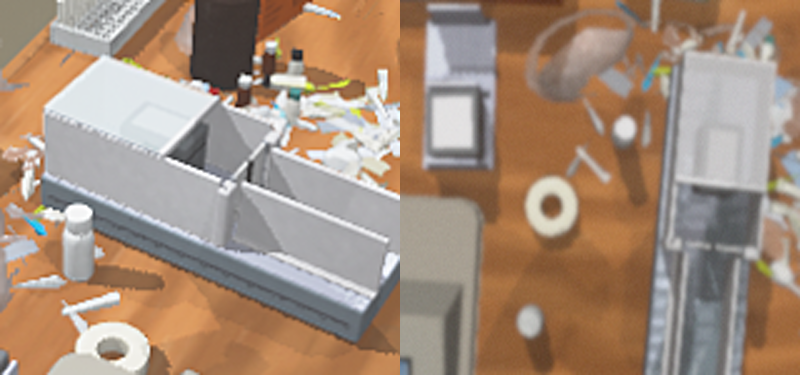

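```bash
python3 - <<'E'
from h import *
p,d=snap('scene');q,d2=snap('top')
a=cv2.resize(p[110:175,355:420],(400,400),interpolation=cv2.INTER_CUBIC);b=cv2.resize(q[205:255,355:410],(400,364),interpolation=cv2.INTER_CUBIC)
cv2.imwrite('pics/j.png',np.hstack([a,np.vstack([b,np.zeros((36,400,3),np.uint8)])]))
e=np.array([np.cos(GY),np.sin(GY)]);n=np.array([-e[1],e[0]])
for nm,dd in(('scene',d),('top',d2)):
    W=cloud(nm,dd);g=np.dstack([(W[...,:2]-G0)@e,(W[...,:2]-G0)@n,W[...,2]])
    m=(abs(g[...,1])<26)&(g[...,1]>-.026)&(g[...,1]<.026)&(g[...,0]>-.03)&(g[...,0]<.04)&(g[...,2]>.06)&(g[...,2]<.112)
    print(nm,m.sum()); 
    for s,l in((1,'L'),(-1,'R')):
        k=m&(g[...,1]*s>.004);x=g[k]
        if len(x): print(l,len(x),'x pct',np.percentile(x[:,0],[5,25,50,75,95]).round(4))
E
python3 meas.py .60 .65 -.25 -.2 .055 .085
python3 meas.py .41 .46 -.15 -.1 .04 .06
python3 meas.py .5 .6 -.18 -.1 .01 .03
```

```text
scene 195
L 60 x pct [-0.0281 -0.0016 -0.0008 -0.0004  0.0002]
R 118 x pct [-0.0285 -0.0209 -0.0101 -0.001   0.0002]
top 83
L 20 x pct [-0.0112 -0.0011 -0.0001  0.001   0.002 ]
R 56 x pct [-0.0283 -0.0226 -0.0152 -0.0013  0.001 ]
80 [339.2 179.5] [ 0.6246 -0.2271] [0.0209 0.0208] 1.7 z 0.0685
96 [292.3 262.8] [ 0.4315 -0.1223] [0.0229 0.0232] 2.19 z 0.0503
392 [303.2 212.8] [ 0.5482 -0.1435] [0.0578 0.0579] 1.24 z 0.0171
```

View pics/j.png

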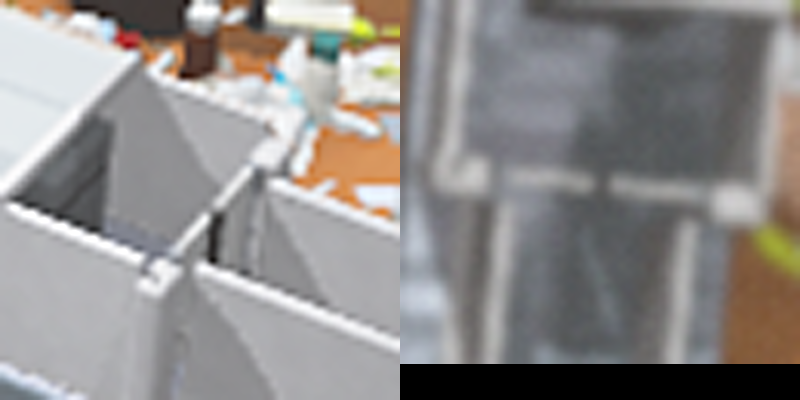

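Both flaps lie in line across the gate, shut, with the case behind them. The tape, the bottle and the broad case read at their starting positions to within 1 mm.

```bash
python3 -c "
from h import *
print(bot.job_done(), bot.get_obs()['ft_force'])"
```

```text
the job is handed in; nothing more can be done
the job is handed in; nothing more can be done
```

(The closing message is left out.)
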